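# Spot-check a mended sufuria with the contact thermometer

### The job

Check that the upturned, mended sufuria has cooled: take the contact thermometer out of the red lid rack and press its spring tip gently onto the middle of the round patch, then the square patch, then the long narrow patch, each time square to the patch's surface and held there for about a second without driving the tip to the end of its spring. Then hang the thermometer back upright by its guard plate in the same wide slot of the rack and let go. Keep the gripper off the sufuria, and leave it and the other things on the ledge where they are.

Things in the scene. Friction and masses are not known exactly. Their poses are not given: they have to be found in the camera images.
- probe: Contact thermometer, 197 mm long, 0.17 kg, hanging upright, tip down, in the rack. Origin: centre of the underside of its grey guard plate (54 x 54 x 6 mm, rests on the bars); z runs up along the probe. Black handle 28 x 28 mm, 6 to 102 mm above the origin, sides along x and y, white display on its +x side. Steel shaft 12 mm thick to 68 mm below the origin, then a sprung pin with ball tip.
- tip_end (a point): Lowest point of the thermometer's 12 mm ball tip, 95 mm below the probe's origin on its axis when not pressed. The tip slides up into the shaft by at most 12 mm against a spring: 1.2 N to begin moving, then 0.3 N more per mm (2.7 N at 5 mm); past 12 mm it is rigid.
- sufuria: Loose silver aluminium pot, 0.8 kg, upside down on the ledge. Origin: centre of its rim on the ledge, z up. 236 mm across the rim lip, 220 mm across the walls, which go straight up to 50 mm; then a bevel slopes in to the flat base, 120 mm across, 90 mm above the ledge. The bevel's outward normal leans 38.7 degrees from vertical.
- patch_round: Round riveted steel patch 46 mm in diameter in the middle of the sufuria's upturned base. Origin: centre of its upper surface (92.5 mm above the ledge); z is the outward normal (straight up).
- patch_square: Square riveted steel patch 42 x 42 mm on the bevel at the sufuria's left side as seen from the robot. Origin: centre of its outer surface, about 72 mm above the ledge; z is the outward normal, 38.7 degrees from vertical; x runs down the slope.
- patch_strip: Long narrow riveted steel patch 58 x 22 mm, its length up and down the bevel at the sufuria's right side as seen from the robot, 142 degrees round it (robot side) from the square one. Origin: centre of its outer surface, about 72 mm above the ledge; z is the outward normal, 38.7 degrees from vertical; x runs down the slope.
- rack: Red lid rack fixed to the ledge, 190 (its x) x 124 mm (y); origin: centre of its underside, z up. Bars along y, tops 115 mm up. Wide slot between bars at x = +39 and +75 mm (bars 8 mm wide, 116 long; centre line x = +57): there the thermometer hangs near y = 0, guard plate on the bars, its origin 115 mm up. Two upright lids, 140 mm across, tops 148 mm up, at x = -20 and -70 mm.
- tub: Loose purple plastic tub with a clipped lid, 108 x 138 x 85 mm, origin at the centre of its underside. Leave alone.
- jar: Loose glass spice jar, 56 mm across, 95 mm high, origin at the centre of its underside. Leave alone.
- spoon: Loose wooden spoon about 200 mm long lying on the ledge. Leave alone.
- opener: Loose steel can opener about 135 mm long lying on the ledge, origin at the underside. Leave alone.

How it is judged:
By the outcome, as a careful person would: the job done as asked, in the order asked, and still so for the second after the job is handed in, with the robot touching nothing.
It also fails if it takes over 67 s, if anything falls off the work surface, if the arm or the gripper's body presses on something with over 40 N, if the wrist force passes 120 N, or if a joint passes its speed limit or range.

### The arm

A 7-joint arm with a two-finger parallel gripper is mounted at the origin on the work surface. World frame = base frame: x ahead of the robot, y to its left, z up, the work surface at z = 0. Lengths are in m, angles in rad, forces in N, time in s.
With the tool pointing down it reaches from about 0.425 to 0.925 m from the base axis. Payload 6.8 kg.
Tool frame: the origin (TCP) lies between the finger pads; the fingertips stand r.tcp_to_tips ahead of it and the grasp point (between the pads) lies 3 mm ahead of it (r.tcp_to_tips is the distance from the TCP to the fingertips, in m); z points along the fingers, y is the line along which they close (so a half turn about z gives the same grasp; the last joint's range is limited). The gripper opens to 85 mm and grips with 20 to 120 N. Pads are 22 mm wide; open, the fingers measure 114 mm over their backs; the gripper's body (76 mm by 85 mm) begins 54 mm behind the grasp point. The pads swing forward as they close: fully open they stand 13 mm farther back than shut.
Start: joints at [1.141, 0.477, 0.022, 1.555, -0.011, 1.109, -0.083], TCP at [0.213, -0.64, 0.253] pointing down, gripper open.
Joint ranges: [-2.96, 2.96], [-0.34, 2.1], [-1.41, 1.46], [0.24, 2.44], [-1.37, 4.51], [0.17, 1.92], [-2.96, 2.96]. Speed limits (rad/s): [2.39, 2.39, 3.14, 3.14, 3.14, 3.14, 3.14].

### API

Orientations are given as a rotation vector (axis times angle).
In Python, from bench import r gives the robot as it stands. The module is installed in compiled form; this text tells all that it offers.
- The arm moves only by the tool step_arm, never from a script. Its argument "moves" is a list of rows, each an object of numbers: "rx", "ry", "rz": the turn, a rotation vector about the tool's x, y, z in degrees; "dx", "dy", "dz": the shift along the tool's x, y, z in mm; "gripper": the opening, from -1 (shut) to 1 (fully open). In form: [{"rx": .., "ry": .., "rz": .., "dx": .., "dy": .., "dz": .., "gripper": ..}, ...]. A call has 1 to 20 rows; each row shifts and turns the commanded pose from where the row before left it, along the tool's axes as they then stand; what a row does not reach is not made up. A row lasts 1/8 s, in which the tool goes at most 62.5 mm and 10.7 degrees, less where a joint would pass 70% of its speed; a pose out of reach is approached as far as the arm can. A call is refused whole if a number of a shift passes 62.5 or a number of a turn 10.7, either way. A call with a gripper value outside its range is refused whole. The fingers move at their own pace and stop on an object; "grip_force" is the grip in N (left out, the last holds). Time passes only in rows, so rows that do not move let the fingers close. It gives the time, the measured TCP pose, the force, the opening and the grip force at its end, in the units of the state.
- r.get_obs(): the state, without advancing time (a new reading comes with each control period).
- r.grab_frame(name): name is "side" or "top"; returns the picture (480x640x3 uint8, blue, green, red); there is no depth.
- r.camera_info(name): a dict with "mtx" (3x3 intrinsics, pixels), "D" ([k1, k2, p1, p2, k3] as OpenCV has them; the pictures are not rectified), "rvec" (rotation vector, rad) and "tvec" (3), from world to camera coordinates, as OpenCV has them. Camera axes: x right, y down, z forward; pixel columns grow to the right and rows downward; lengths in m; the calibration is good to about 2 mm. A picture is of the moment at which its call begins. camera_info takes no time and is no camera call.
- r.hand_in(): hands the job in; it is judged then, once.
The state is a dict: "clock": time; "joints": joint angles; "qvel": joint speeds; "tau": joint torques, N m; "tcp_pos": TCP position; "orientation": TCP orientation; "contact_force": force on the tool from outside, world axes, zero at the start; "moment": the same for the moment, N m; "grip_width": finger opening in m; "gripper_force": force on a finger pad.
Only numpy, scipy, OpenCV 4.12 (cv2) and the standard library are available. Lean on these libraries where they do the work, as an engineer would, in place of code of your own. Each camera call takes 0.05 s, during which the arm holds its last target. There are 200 camera calls.

## Working session

There is one attempt and no reset: what is moved stays moved. The work goes in short steps, Python scripts to look and compute and a tool call to move; the robot and the scene stay as the last step left them, time stands still between calls to the robot, and variables do not carry over. Pictures are saved under pics/ and viewed, at most 10 in all, crops included, and the job is handed in when it is done.

Besides the shell and the picture viewer there is one more tool, called after ">>>" in YAML: its name, and indented under it one key for each argument. step_arm: Moves the arm, as the interface text tells. Its arguments: {"type":"object","properties":{"moves":{"type":"array","items":{"type":"object","properties":{"rx":{"type":"number"},"ry":{"type":"number"},"rz":{"type":"number"},"dx":{"type":"number"},"dy":{"type":"number"},"dz":{"type":"number"},"gripper":{"type":"number"}}}},"grip_force":{"type":"number"}},"required":["moves"]}

```bash
mkdir -p pics
python3 - <<'E'
from bench import r
import cv2
for n in("top","side"):
    f=r.grab_frame(n); cv2.imwrite(f"pics/{n}0.png",f)
    c=r.camera_info(n); print(n,c["mtx"].round(1).tolist(),[round(float(x),4) for x in c["D"]],c["rvec"],c["tvec"])
o=r.get_obs(); print(o, r.tcp_to_tips)
E
```

```text
top [[509.8, 0.0, 320.0], [0.0, 509.8, 242.9], [0.0, 0.0, 1.0]] [0.0323, 0.0, 0.0, 0.0, 0.0] [ 2.1671292  -2.10747847  0.1988567 ] [-0.01806444  0.60330196  1.0900987 ]
side [[467.2, 0.0, 312.5], [0.0, 467.2, 236.3], [0.0, 0.0, 1.0]] [-0.0364, 0.0, 0.0, 0.0, 0.0] [ 2.01933637 -0.42268794  0.2197025 ] [-0.54189412  0.22075339  0.69644599]
{'clock': 0.1, 'joints': array([ 1.14090904,  0.47772408,  0.0223598 ,  1.55632765, -0.011514  ,
        1.10930908, -0.08312984]), 'qvel': array([ 7.06717110e-05, -1.22829069e-03,  2.60867454e-04, -3.56018646e-03,
       -9.46413099e-04, -1.10430119e-03,  8.48562722e-04]), 'tau': array([ 4.81543088e-03, -5.97754562e+01,  1.61272198e+00, -2.81952578e+01,
        1.25323894e-02,  5.00145456e-03,  3.83899726e-05]), 'tcp_pos': array([ 0.21330906, -0.63989394,  0.25242931]), 'orientation': array([-3.09944946e+00, -5.02980467e-01,  5.89007608e-04]), 'contact_force': array([ 1.15435870e-01, -1.90131855e-05,  1.08701172e-01]), 'moment': array([ 0.00751033, -0.01878417,  0.09940679]), 'gripper_force': 0.0, 'grip_width': 0.08542962304167444} 0.022
```

View pics/top0.png

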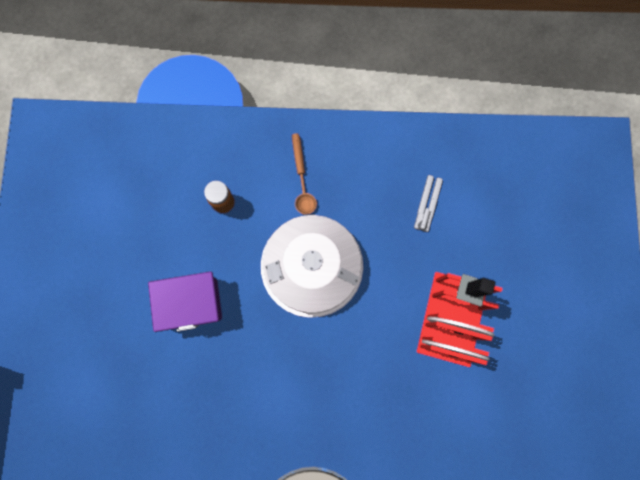

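View pics/side0.png

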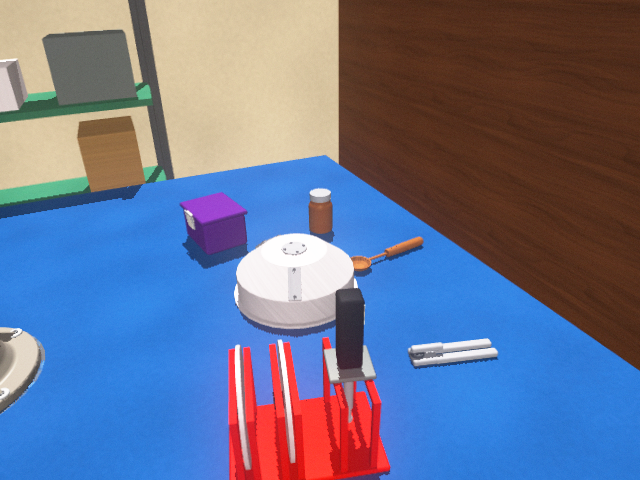

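The top view shows the sufuria at about (312,265), with the round patch at (312,261), the square at (274,272) and the strip at (348,276). The rack is at about (460,320), with the probe's guard at (471,290) and handle top at (485,287). The side view shows the probe hanging upright at (350,330). Next I'll zoom in.

```bash
cat > h.py <<'E'
import numpy as np, cv2
from bench import r
def cam(n):
    c=r.camera_info(n); R=cv2.Rodrigues(np.array(c["rvec"],float))[0]; t=np.array(c["tvec"],float).ravel()
    return np.array(c["mtx"]),np.array(c["D"],float),R,t
def ray(n,p):
    K,D,R,t=cam(n); u=cv2.undistortPoints(np.array(p,float).reshape(-1,1,2),K,D).reshape(-1,2)
    return -R.T@t, np.c_[u,np.ones(len(u))]@R
def onz(n,p,z):
    o,d=ray(n,p); return o+d*((z-o[2])/d[:,2])[:,None]
def proj(n,P):
    K,D,R,t=cam(n); return cv2.projectPoints(np.array(P,float).reshape(-1,1,3),cv2.Rodrigues(R)[0],t,K,D)[0].reshape(-1,2)
def tri(a,b):  # pixel in top, pixel in side
    (o,d),(p,e)=ray("top",[a]),ray("side",[b]); d,e=d[0],e[0]
    s=np.linalg.lstsq(np.c_[d,-e],p-o,rcond=None)[0]; A,B=o+d*s[0],p+e*s[1]
    return (A+B)/2,np.linalg.norm(A-B)
E
python3 - <<'E'
from h import *
t=cv2.imread("pics/top0.png"); s=cv2.imread("pics/side0.png")
Z=lambda im,x,y,w,h,k:cv2.resize(im[y:y+h,x:x+w],None,fx=k,fy=k,interpolation=cv2.INTER_CUBIC)
a=Z(t,255,212,112,112,3.5);a=cv2.resize(a,(400,300)) if 0 else a
c=np.zeros((600,800,3),np.uint8)
c[:336,:336]=Z(t,257,214,112,112,3)
c[:330,400:730]=Z(t,412,265,110,110,3)
c[340:600,:364]=Z(s,230,228,140,100,2.6)
c[340:600,400:556]=Z(s,320,280,60,100,2.6)
cv2.imwrite("pics/z1.png",c)
# sufuria outline & patches
hsv=cv2.cvtColor(t,cv2.COLOR_BGR2HSV)
m=((hsv[...,1]<60)&(hsv[...,2]>90)).astype(np.uint8); m[:205]=0;m[330:]=0;m[:,:250]=0;m[:,380:]=0
cs=max(cv2.findContours(m,0,1)[0],key=cv2.contourArea); print("suf bbox",cv2.boundingRect(cs))
P=onz("top",cs.reshape(-1,2),0.0);print(cv2.minEnclosingCircle(P[:,:2].astype(np.float32)))
g=cv2.cvtColor(t,cv2.COLOR_BGR2GRAY)
for (x,y) in((312,261),(274,272),(348,276),(300,250),(330,262),(312,300),(471,290),(290,290)): print((x,y),t[y,x])
E
```

```text
suf bbox (261, 209, 102, 108)
((0.5674293041229248, 0.017701225355267525), 0.1266801804304123)
(312, 261) [224 219 218]
(274, 272) [214 206 205]
(348, 276) [151 145 146]
(300, 250) [250 249 251]
(330, 262) [248 246 249]
(312, 300) [211 207 214]
(471, 290) [23 20 22]
(290, 290) [230 227 232]
```

View pics/z1.png

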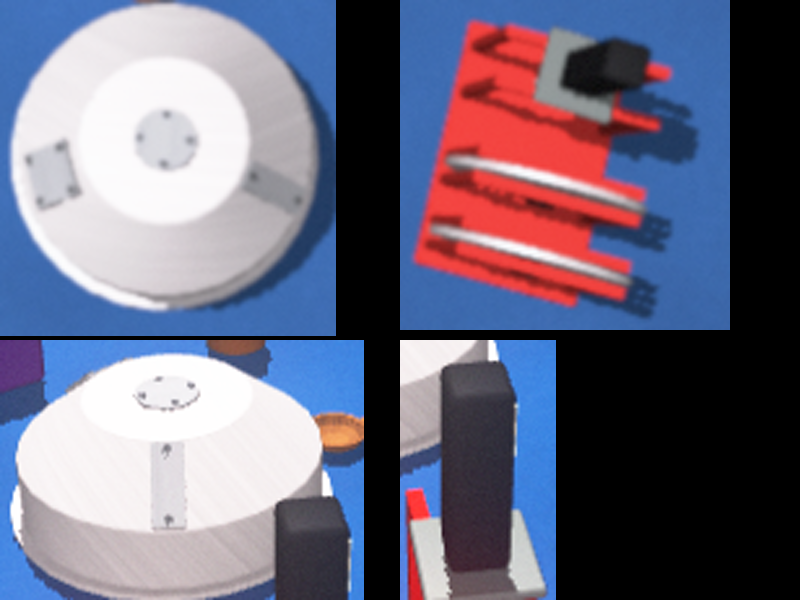

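The zoom shows the patches, rack base corners, guard plate corners and handle top clearly. The display faces right in the side view, which is world +x. Now I'll convert these pixels to positions.

```bash
cat > m.py <<'E'
from h import *
np.set_printoptions(precision=4,suppress=True)
T=lambda L,ox,oy,x0=0,y0=0,k=3:[(ox+(x-x0)/k,oy+(y-y0)/k) for x,y in L]
S=lambda L:T(L,230,228,0,340,2.6)
A=lambda L:T(L,257,214); B=lambda L:T(L,412,265,400,0)
rp=np.mean(A([(166,115),(194,141),(166,163),(140,141)]),0)
print("round tri",tri(rp,np.mean(S([(154,380),(191,383),(176,404),(141,396)]),0)), onz("top",[rp],.0925))
# base edge circle z=.09
print("base",onz("top",A([(81,140),(250,140),(165,57),(165,225)]),.09))
sq=np.array(A([(23,158),(63,140),(80,195),(40,210)])); P=onz("top",[sq.mean(0)],.072); print("sq",P)
st=np.array(A([(251,160),(303,188),(295,214),(243,185)])); Q=onz("top",[st.mean(0)],.072); print("strip",Q)
print("strip tri",tri(st.mean(0),np.mean(S([(152,443),(185,443),(186,529),(151,528)]),0)))
C=onz("top",[rp],.0925)[0]
for v in(P[0]-C,Q[0]-C): print("rad",np.hypot(*v[:2]),"az",np.degrees(np.arctan2(v[1],v[0])))
print("rack base z~.006",onz("top",B([(470,22),(415,262),(577,305)]),.006))
G=onz("top",B([(553,28),(535,100),(612,123)]),.121);print("guard",G)
print("guard centre",(G[0]+G[2])/2, "edge lens",np.linalg.norm(G[0]-G[1]),np.linalg.norm(G[1]-G[2]))
d=G[0]-G[1];print("yaw x",np.degrees(np.arctan2(d[1],d[0])))
H=onz("top",B([(612,38),(651,46),(640,88),(600,78)]),.217);print("handle top",H,H.mean(0))
# handle top in side (crop x0=400,y0=340 k2.6 off 320,280)
print("side ht",onz("side",T([(443,372),(456,363),(507,365),(515,376)],320,280,400,340,2.6),.217))
E
python3 m.py
```

```text
round tri (array([0.5583, 0.0142, 0.0925]), np.float64(0.001780295066237342)) [[0.5574 0.0144 0.0925]]
base [[ 0.556   0.0756  0.09  ]
 [ 0.5595 -0.0455  0.09  ]
 [ 0.6183  0.0172  0.09  ]
 [ 0.4969  0.0137  0.09  ]]
sq [[0.5317 0.097  0.072 ]]
strip [[ 0.5282 -0.0638  0.072 ]]
strip tri (array([ 0.5295, -0.0643,  0.0684]), np.float64(0.0018157623471396237))
rad 0.0865349479096289 az 107.27206497024065
rad 0.0834739916497837 az -110.45182481318304
rack base z~.006 [[ 0.5504 -0.2702  0.006 ]
 [ 0.3682 -0.2264  0.006 ]
 [ 0.3405 -0.347   0.006 ]]
guard [[ 0.5338 -0.3002  0.121 ]
 [ 0.4836 -0.2867  0.121 ]
 [ 0.4694 -0.3392  0.121 ]]
guard centre [ 0.5016 -0.3197  0.121 ] edge lens 0.05203331591320127 0.054415124717223595
yaw x -15.08965082343373
handle top [[ 0.5171 -0.3089  0.217 ]
 [ 0.5128 -0.3333  0.217 ]
 [ 0.4862 -0.3255  0.217 ]
 [ 0.4917 -0.3007  0.217 ]] [ 0.5019 -0.3171  0.217 ]
side ht [[ 0.492  -0.3101  0.217 ]
 [ 0.4997 -0.3064  0.217 ]
 [ 0.5184 -0.3167  0.217 ]
 [ 0.5176 -0.3252  0.217 ]]
```

The measurements agree with the given sizes:

| Item | Position (m) or angle | Check |
|---|---|---|
| Pot centre | (0.5575, 0.0145) | Patches at radius 86.5 and 83.5 mm, 142.2° apart |
| Probe | (0.5017, -0.319) | Guard edges 52 and 54 mm |
| Probe/rack yaw | about -14° | Display faces +x |

I'll grip the plain ±y sides of the handle.

```bash
cat > g.py <<'E'
from h import *
from scipy.spatial.transform import Rotation as Ro
np.set_printoptions(precision=4,suppress=True)
def Rt(zaxis,yaz):   # tool z along zaxis, tool y closest to azimuth yaz (deg)
    z=np.array(zaxis,float); z/=np.linalg.norm(z); a=np.radians(yaz); y=np.array([np.cos(a),np.sin(a),0]); y-=z*(y@z); y/=np.linalg.norm(y)
    return np.c_[np.cross(y,z),y,z]
def plan(pos,R):
    o=r.get_obs(); p=o["tcp_pos"]; R0=Ro.from_rotvec(o["orientation"]).as_matrix()
    rv=Ro.from_matrix(R0.T@R).as_rotvec(degrees=True)
    print("t",round(o["clock"],2),"tcp",p,"y az",np.degrees(np.arctan2(R0[1,1],R0[0,1])).round(1),"tool z",R0[:,2],"w",round(o["grip_width"],4),"F",o["contact_force"])
    print("turn deg",rv,"| shift mm now-frame",R0.T@(np.array(pos)-p)*1e3,"| after turn",R.T@(np.array(pos)-p)*1e3,"joints",o["joints"])
E
python3 -c "
from g import *
plan([.5017,-.319,.285],Rt([0,0,-1],-104.5))"
```

```text
t 0.1 tcp [ 0.2133 -0.6399  0.2524] y az -71.6 tool z [-0.0006  0.0015 -1.    ] w 0.0854 F [ 0.1154 -0.      0.1087]
turn deg [-0.0892  0.0333 32.9353] | shift mm now-frame [ 375.0647 -213.2804  -32.2648] | after turn [ 198.8596 -382.88    -32.5707] joints [ 1.1409  0.4777  0.0224  1.5563 -0.0115  1.1093 -0.0831]
```

>>> step_arm:
  moves:
    - {"dx": 15, "dy": -8.5, "dz": -10}
    - {"dx": 30, "dy": -17, "dz": -10}
    - {"dx": 30, "dy": -17, "dz": -12}
    - {"dx": 30, "dy": -17}
    - {"dx": 30, "dy": -17}
    - {"dx": 30, "dy": -17}
    - {"dx": 30, "dy": -17}
    - {"dx": 30, "dy": -17}
    - {"dx": 30, "dy": -17}
    - {"dx": 30, "dy": -17}
    - {"dx": 30, "dy": -17}
    - {"dx": 30, "dy": -17}
    - {"dx": 20, "dy": -12}
    - {"dx": 10, "dy": -6}
    - {"rz": 8.2}
    - {"rz": 8.2}
    - {"rz": 8.2}
    - {"rz": 8.2}
    - {}
  grip_force: 50

```text
invalid input at $.moves[0]: expected keys rx, ry, rz, dx, dy, dz, gripper
```

Run:
```python
from g import *
plan([.5017,-.319,.190],Rt([0,0,-1],-104.5))
t=r.grab_frame("top"); s=r.grab_frame("side")
Z=lambda im,x,y,w,h,k:cv2.resize(im[y:y+h,x:x+w],None,fx=k,fy=k,interpolation=cv2.INTER_CUBIC)
c=np.hstack([Z(t,395,220,130,195,3),Z(s,270,180,130,195,3)])[:600,:800]
cv2.imwrite("pics/z2.png",c)
```

```text
t 0.1 tcp [ 0.2133 -0.6399  0.2524] y az -71.6 tool z [-0.0006  0.0015 -1.    ] w 0.0854 F [ 0.1154 -0.      0.1087]
turn deg [-0.0892  0.0333 32.9353] | shift mm now-frame [ 375.0756 -213.125    62.7351] | after turn [ 198.8596 -382.88     62.4293] joints [ 1.1409  0.4777  0.0224  1.5563 -0.0115  1.1093 -0.0831]
```

View pics/z2.png

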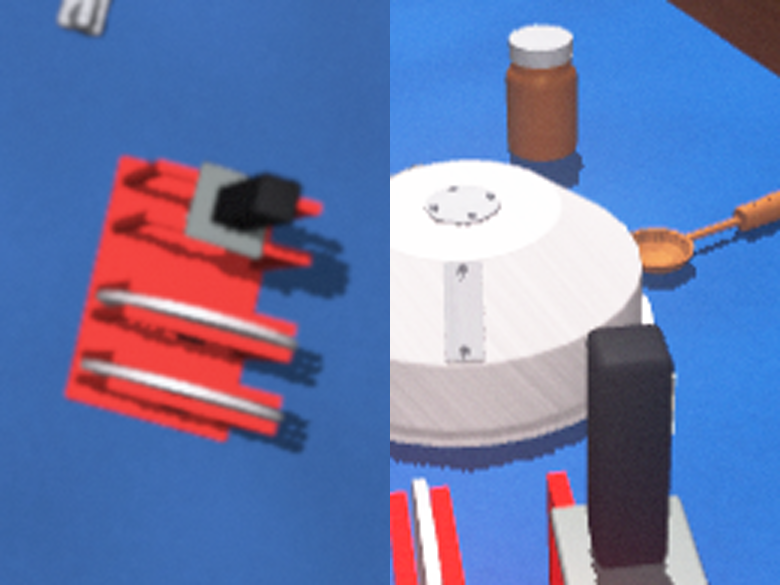

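The move was refused because every key must be present, so the picture shows the same unchanged scene. I'll send it again with full rows.

>>> step_arm:
  moves:
    - {"dx": 15, "dy": -8.5, "dz": -10, "rx": 0, "ry": 0, "rz": 0, "gripper": 1}
    - {"dx": 30, "dy": -17, "dz": -10, "rx": 0, "ry": 0, "rz": 0, "gripper": 1}
    - {"dx": 30, "dy": -17, "dz": -12, "rx": 0, "ry": 0, "rz": 0, "gripper": 1}
    - {"dx": 30, "dy": -17, "dz": 0, "rx": 0, "ry": 0, "rz": 0, "gripper": 1}
    - {"dx": 30, "dy": -17, "dz": 0, "rx": 0, "ry": 0, "rz": 0, "gripper": 1}
    - {"dx": 30, "dy": -17, "dz": 0, "rx": 0, "ry": 0, "rz": 0, "gripper": 1}
    - {"dx": 30, "dy": -17, "dz": 0, "rx": 0, "ry": 0, "rz": 0, "gripper": 1}
    - {"dx": 30, "dy": -17, "dz": 0, "rx": 0, "ry": 0, "rz": 0, "gripper": 1}
    - {"dx": 30, "dy": -17, "dz": 0, "rx": 0, "ry": 0, "rz": 0, "gripper": 1}
    - {"dx": 30, "dy": -17, "dz": 0, "rx": 0, "ry": 0, "rz": 0, "gripper": 1}
    - {"dx": 30, "dy": -17, "dz": 0, "rx": 0, "ry": 0, "rz": 0, "gripper": 1}
    - {"dx": 30, "dy": -17, "dz": 0, "rx": 0, "ry": 0, "rz": 0, "gripper": 1}
    - {"dx": 20, "dy": -12, "dz": 0, "rx": 0, "ry": 0, "rz": 0, "gripper": 1}
    - {"dx": 10, "dy": -6, "dz": 0, "rx": 0, "ry": 0, "rz": 0, "gripper": 1}
    - {"dx": 0, "dy": 0, "dz": 0, "rx": 0, "ry": 0, "rz": 8.2, "gripper": 1}
    - {"dx": 0, "dy": 0, "dz": 0, "rx": 0, "ry": 0, "rz": 8.2, "gripper": 1}
    - {"dx": 0, "dy": 0, "dz": 0, "rx": 0, "ry": 0, "rz": 8.2, "gripper": 1}
    - {"dx": 0, "dy": 0, "dz": 0, "rx": 0, "ry": 0, "rz": 8.2, "gripper": 1}
    - {"dx": 0, "dy": 0, "dz": 0, "rx": 0, "ry": 0, "rz": 0, "gripper": 1}
  grip_force: 50

```text
clock: 2.58
tcp_pos: [0.5015, -0.3193, 0.2857]
orientation: [3.117, -0.391, 0.0]
contact_force: [-0.5, -0.7, 0.0]
grip_width: 0.085
gripper_force: 0.0
```

Run:
```python
from g import *
plan([.5017,-.319,.190],Rt([0,0,-1],-104.5))
t=r.grab_frame("top"); s=r.grab_frame("side")
Z=lambda im,x,y,w,h,k:cv2.resize(im[y:y+h,x:x+w],None,fx=k,fy=k,interpolation=cv2.INTER_CUBIC)
c=np.hstack([Z(t,395,220,130,195,3),Z(s,280,230,130,195,3)])[:600,:800]
cv2.imwrite("pics/z3.png",c)
```

```text
t 2.58 tcp [ 0.5015 -0.3193  0.2857] y az -104.3 tool z [ 0.0001 -0.0005 -1.    ] w 0.085 F [-0.5482 -0.7418  0.034 ]
turn deg [ 0.0242 -0.0116  0.1827] | shift mm now-frame [ 0.1368 -0.3707 95.6905] | after turn [ 0.155  -0.3307 95.6906] joints [ 0.4998  0.3176 -0.048   1.7155  0.0171  1.1086 -1.3741]
```

View pics/z3.png

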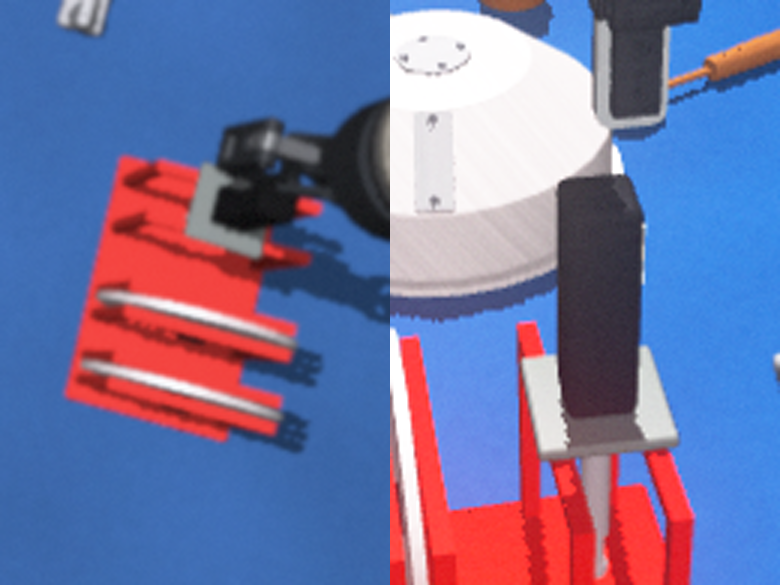

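Run:
```python
from g import *
a=np.radians(-104.4); y=np.array([np.cos(a),np.sin(a),0]); b=np.array([.5015,-.3193,0])
for n,P in {"guardtop":b+[0,0,.121],"handle top":b+[0,0,.217],"fingtip near":b+y*.05+[0,0,.274],"fingtip far":b-y*.05+[0,0,.274]}.items():
    s=proj("side",[P])[0]; t=proj("top",[P])[0]; print(n,"side crop",390+(s-[280,230])*3,"top crop",(t-[395,220])*3)
```

```text
guardtop side crop [592.1674 787.1666] top crop [232.7344 210.4101]
handle top side crop [594.9151 583.9126] top crop [280.2358 198.2638]
fingtip near side crop [631.5551 522.9258] top crop [396.2748 213.3388]
fingtip far side crop [567.7257 379.3465] top crop [230.6642 166.5339]
```

The finger projections match, and the handle lies within about 2 mm of the prediction. Descending and closing.

>>> step_arm:
  moves:
    - {"dx": 0.5, "dy": 0, "dz": 10, "rx": 0, "ry": 0, "rz": 0, "gripper": 1}
    - {"dx": 0.5, "dy": 0, "dz": 20, "rx": 0, "ry": 0, "rz": 0, "gripper": 1}
    - {"dx": 0, "dy": 0, "dz": 20, "rx": 0, "ry": 0, "rz": 0, "gripper": 1}
    - {"dx": 0, "dy": 0, "dz": 20, "rx": 0, "ry": 0, "rz": 0, "gripper": 1}
    - {"dx": 0, "dy": 0, "dz": 16, "rx": 0, "ry": 0, "rz": 0, "gripper": 1}
    - {"dx": 0, "dy": 0, "dz": 8, "rx": 0, "ry": 0, "rz": 0, "gripper": 1}
    - {"dx": 0, "dy": 0, "dz": 0, "rx": 0, "ry": 0, "rz": 0, "gripper": 0.2}
    - {"dx": 0, "dy": 0, "dz": 0, "rx": 0, "ry": 0, "rz": 0, "gripper": 0.0}
    - {"dx": 0, "dy": 0, "dz": 0, "rx": 0, "ry": 0, "rz": 0, "gripper": -0.2}
    - {"dx": 0, "dy": 0, "dz": 0, "rx": 0, "ry": 0, "rz": 0, "gripper": -0.4}
    - {"dx": 0, "dy": 0, "dz": 0, "rx": 0, "ry": 0, "rz": 0, "gripper": -1}
    - {"dx": 0, "dy": 0, "dz": 0, "rx": 0, "ry": 0, "rz": 0, "gripper": -1}
    - {"dx": 0, "dy": 0, "dz": 0, "rx": 0, "ry": 0, "rz": 0, "gripper": -1}
    - {"dx": 0, "dy": 0, "dz": 0, "rx": 0, "ry": 0, "rz": 0, "gripper": -1}
  grip_force: 50

```text
clock: 4.42
tcp_pos: [0.5031, -0.3195, 0.1919]
orientation: [3.117, -0.392, 0.002]
contact_force: [1.0, 1.6, 6.0]
grip_width: 0.0272
gripper_force: 51.5
```

Run:
```python
from g import *
plan([.5017,-.319,.350],Rt([0,0,-1],-104.5))
s=r.grab_frame("side")
cv2.imwrite("pics/z4.png",cv2.resize(s[200:400,250:450],None,fx=3,fy=3,interpolation=cv2.INTER_CUBIC))
```

```text
t 4.42 tcp [ 0.5031 -0.3195  0.1919] y az -104.4 tool z [ 0.001  -0.0003 -1.    ] w 0.0272 F [1.0278 1.5585 6.032 ]
turn deg [ 0.004  -0.063   0.1457] | shift mm now-frame [  -1.3555   -0.1186 -158.0842] | after turn [  -1.5296   -0.126  -158.0826] joints [ 0.5012  0.4129 -0.0516  1.8081  0.0258  0.9202 -1.383 ]
```

View pics/z4.png

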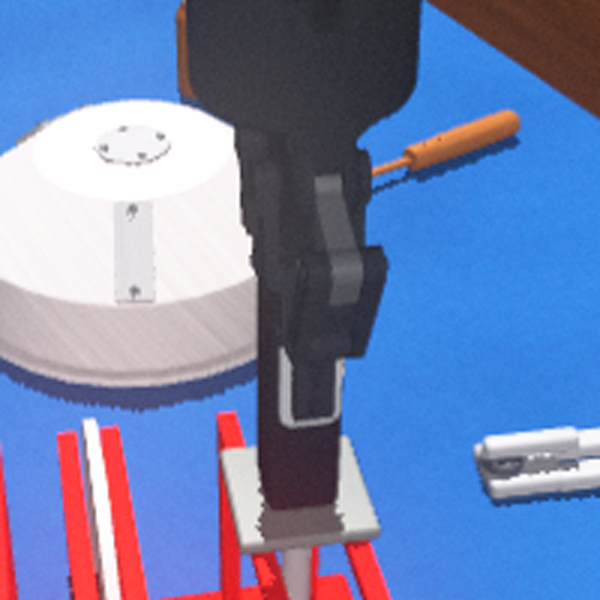

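The handle is held between the pads with the guard still on the bars. The TCP is 76.9 mm above the probe origin, so the tip is 171.9 mm ahead of the TCP. Lifting, and turning the wrist back towards mid-range.

>>> step_arm:
  moves:
    - {"dx": 0, "dy": 0, "dz": -4, "rx": 0, "ry": 0, "rz": 0, "gripper": -1}
    - {"dx": 0, "dy": 0, "dz": -10, "rx": 0, "ry": 0, "rz": 0, "gripper": -1}
    - {"dx": 0, "dy": 0, "dz": -18, "rx": 0, "ry": 0, "rz": 0, "gripper": -1}
    - {"dx": 0, "dy": 0, "dz": -18, "rx": 0, "ry": 0, "rz": 0, "gripper": -1}
    - {"dx": 0, "dy": 0, "dz": -15, "rx": 0, "ry": 0, "rz": -4, "gripper": -1}
    - {"dx": 0, "dy": 0, "dz": -15, "rx": 0, "ry": 0, "rz": -8, "gripper": -1}
    - {"dx": 0, "dy": 0, "dz": -15, "rx": 0, "ry": 0, "rz": -10, "gripper": -1}
    - {"dx": 0, "dy": 0, "dz": -15, "rx": 0, "ry": 0, "rz": -10, "gripper": -1}
    - {"dx": 0, "dy": 0, "dz": -12, "rx": 0, "ry": 0, "rz": -10, "gripper": -1}
    - {"dx": 0, "dy": 0, "dz": -8, "rx": 0, "ry": 0, "rz": -10, "gripper": -1}
    - {"dx": 0, "dy": 0, "dz": 0, "rx": 0, "ry": 0, "rz": -10, "gripper": -1}
    - {"dx": 0, "dy": 0, "dz": 0, "rx": 0, "ry": 0, "rz": -8, "gripper": -1}
    - {"dx": 0, "dy": 0, "dz": 0, "rx": 0, "ry": 0, "rz": 0, "gripper": -1}

```text
clock: 6.1
tcp_pos: [0.5027, -0.3197, 0.3224]
orientation: [2.779, 1.463, 0.001]
contact_force: [1.2, -0.2, -2.0]
grip_width: 0.0274
gripper_force: 50.9
```

Run:
```python
from g import *
plan([.5575,.0145,.2945],Rt([0,0,-1],-34.4))
t=r.grab_frame("top"); s=r.grab_frame("side"); cv2.imwrite("pics/side5.png",s); cv2.imwrite("pics/top5.png",t)
o=r.get_obs(); R=Ro.from_rotvec(o["orientation"]).as_matrix(); p=o["tcp_pos"]
for d in(.0769,.1719): print("expected side px of axis pt",d,proj("side",[p+R[:,2]*d]))
cv2.imwrite("pics/z5.png",cv2.resize(s[130:330,250:450],None,fx=3,fy=3,interpolation=cv2.INTER_CUBIC))
```

```text
t 6.1 tcp [ 0.5027 -0.3197  0.3224] y az -34.5 tool z [ 0.001  -0.0006 -1.    ] w 0.0274 F [ 1.1849 -0.2094 -2.0059]
turn deg [ 0.0678 -0.0019 -0.0533] | shift mm now-frame [ 306.556  -143.8945   27.783 ] | after turn [ 306.6907 -143.5761   27.9433] joints [ 0.6634  0.3038 -0.2552  1.6551  0.0816  1.192  -0.2121]
expected side px of axis pt 0.0769 [[349.8195 272.2393]]
expected side px of axis pt 0.1719 [[348.8445 342.9779]]
```

View pics/z5.png

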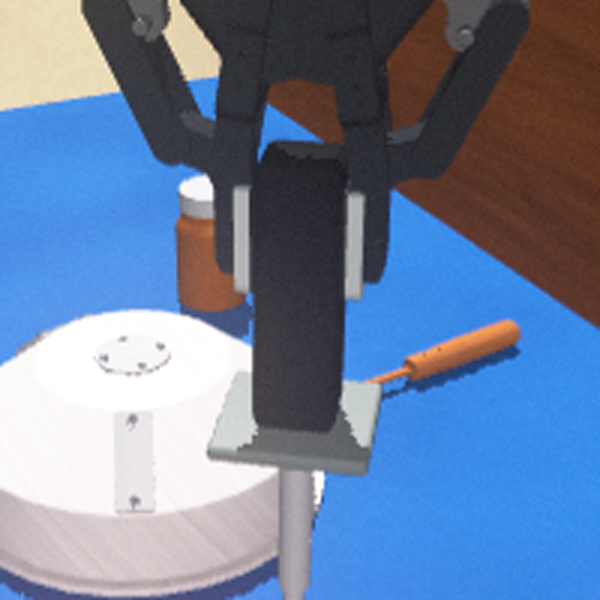

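The probe hangs straight in the grip, with the guard at about (296,424) in the crop, where it was expected. Moving to 30 mm above the round patch.

>>> step_arm:
  moves:
    - {"dx": 12.8, "dy": -6, "dz": 0, "rx": 0, "ry": 0, "rz": 0, "gripper": -1}
    - {"dx": 25.5, "dy": -12, "dz": 0, "rx": 0, "ry": 0, "rz": 0, "gripper": -1}
    - {"dx": 25.5, "dy": -12, "dz": 0, "rx": 0, "ry": 0, "rz": 0, "gripper": -1}
    - {"dx": 25.5, "dy": -12, "dz": 0, "rx": 0, "ry": 0, "rz": 0, "gripper": -1}
    - {"dx": 25.5, "dy": -12, "dz": 0, "rx": 0, "ry": 0, "rz": 0, "gripper": -1}
    - {"dx": 25.5, "dy": -12, "dz": 0, "rx": 0, "ry": 0, "rz": 0, "gripper": -1}
    - {"dx": 25.5, "dy": -12, "dz": 0, "rx": 0, "ry": 0, "rz": 0, "gripper": -1}
    - {"dx": 25.5, "dy": -12, "dz": 0, "rx": 0, "ry": 0, "rz": 0, "gripper": -1}
    - {"dx": 25.5, "dy": -12, "dz": 0, "rx": 0, "ry": 0, "rz": 0, "gripper": -1}
    - {"dx": 25.5, "dy": -12, "dz": 0, "rx": 0, "ry": 0, "rz": 0, "gripper": -1}
    - {"dx": 25.5, "dy": -12, "dz": 7, "rx": 0, "ry": 0, "rz": 0, "gripper": -1}
    - {"dx": 25.5, "dy": -12, "dz": 7, "rx": 0, "ry": 0, "rz": 0, "gripper": -1}
    - {"dx": 12.8, "dy": -6, "dz": 7, "rx": 0, "ry": 0, "rz": 0, "gripper": -1}
    - {"dx": 0, "dy": 0, "dz": 7, "rx": 0, "ry": 0, "rz": 0, "gripper": -1}
    - {"dx": 0, "dy": 0, "dz": 0, "rx": 0, "ry": 0, "rz": 0, "gripper": -1}
    - {"dx": 0, "dy": 0, "dz": 0, "rx": 0, "ry": 0, "rz": 0, "gripper": -1}

```text
clock: 8.2
tcp_pos: [0.5567, 0.0131, 0.2934]
orientation: [2.78, 1.463, -0.0]
contact_force: [0.3, -0.4, -2.4]
grip_width: 0.0279
gripper_force: 50.9
```

Run:
```python
from g import *
plan([.5575,.0145,.0925+.1719-.005],Rt([0,0,-1],-34.4))
s=r.grab_frame("side")
o=r.get_obs(); R=Ro.from_rotvec(o["orientation"]).as_matrix(); p=o["tcp_pos"]
for d in(.0769,.1719): print("expected crop px",d,(proj("side",[p+R[:,2]*d])-[220,120])*4)
cv2.imwrite("pics/z6.png",cv2.resize(s[120:270,220:370],None,fx=4,fy=4,interpolation=cv2.INTER_CUBIC))
```

```text
t 8.2 tcp [0.5567 0.0131 0.2934] y az -34.5 tool z [ 0.0001 -0.0005 -1.    ] w 0.0279 F [ 0.2757 -0.4003 -2.3784]
turn deg [ 0.0223  0.02   -0.0883] | shift mm now-frame [ 1.6197 -0.1107 34.0158] | after turn [ 1.6079 -0.095  34.0164] joints [ 0.2266  0.2795 -0.4399  1.7705  0.1315  1.1204 -0.8576]
expected crop px 0.0769 [[276.9431 256.0076]]
expected crop px 0.1719 [[287.3731 455.0044]]
```

View pics/z6.png

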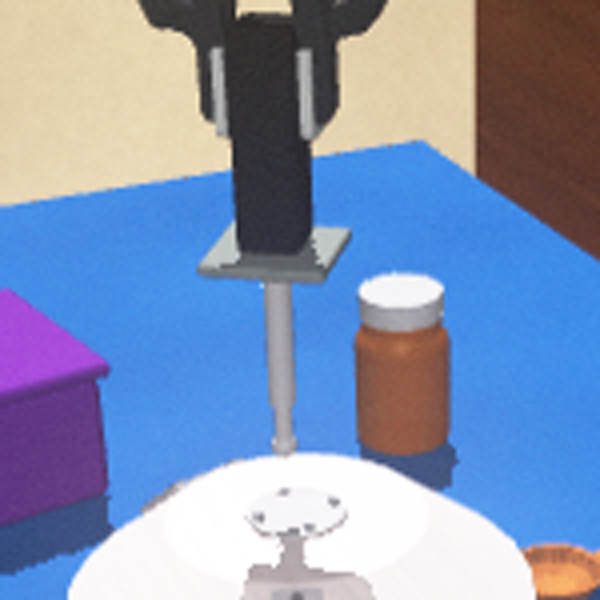

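The tip is at crop (284,456), within 1 px of the prediction and above the round patch at (298,510). Pressing.

>>> step_arm:
  moves:
    - {"dx": 1.6, "dy": 0, "dz": 8, "rx": 0, "ry": 0, "rz": 0, "gripper": -1}
    - {"dx": 0, "dy": 0, "dz": 10, "rx": 0, "ry": 0, "rz": 0, "gripper": -1}
    - {"dx": 0, "dy": 0, "dz": 6, "rx": 0, "ry": 0, "rz": 0, "gripper": -1}
    - {"dx": 0, "dy": 0, "dz": 3, "rx": 0, "ry": 0, "rz": 0, "gripper": -1}
    - {"dx": 0, "dy": 0, "dz": 2, "rx": 0, "ry": 0, "rz": 0, "gripper": -1}
    - {"dx": 0, "dy": 0, "dz": 2, "rx": 0, "ry": 0, "rz": 0, "gripper": -1}
    - {"dx": 0, "dy": 0, "dz": 2, "rx": 0, "ry": 0, "rz": 0, "gripper": -1}
    - {"dx": 0, "dy": 0, "dz": 0, "rx": 0, "ry": 0, "rz": 0, "gripper": -1}
    - {"dx": 0, "dy": 0, "dz": 0, "rx": 0, "ry": 0, "rz": 0, "gripper": -1}

```text
clock: 9.38
tcp_pos: [0.5576, 0.0159, 0.2605]
orientation: [2.778, 1.466, 0.0]
contact_force: [-1.3, -1.1, 0.4]
grip_width: 0.0274
gripper_force: 51.2
```

```bash
python3 -c "
from g import *
plan([.5575,.0145,.0925+.1719-.005],Rt([0,0,-1],-34.4))"
```

```text
t 9.38 tcp [0.5576 0.0159 0.2605] y az -34.4 tool z [ 0.0003  0.     -1.    ] w 0.0274 F [-1.3142 -1.134   0.4479]
turn deg [ 0.0122 -0.0103  0.0368] | shift mm now-frame [-1.1527  0.7098  1.1207] | after turn [-1.152   0.7108  1.1208] joints [ 0.2172  0.3118 -0.438   1.8076  0.1502  1.0546 -0.8765]
```

The force change is about 2.8 N, which means roughly 4–5 mm of spring. I'll hold, then back off.

>>> step_arm:
  moves:
    - {"dx": 0, "dy": 0, "dz": 0, "rx": 0, "ry": 0, "rz": 0, "gripper": -1}
    - {"dx": 0, "dy": 0, "dz": 0, "rx": 0, "ry": 0, "rz": 0, "gripper": -1}
    - {"dx": 0, "dy": 0, "dz": 0, "rx": 0, "ry": 0, "rz": 0, "gripper": -1}
    - {"dx": 0, "dy": 0, "dz": 0, "rx": 0, "ry": 0, "rz": 0, "gripper": -1}
    - {"dx": 0, "dy": 0, "dz": 0, "rx": 0, "ry": 0, "rz": 0, "gripper": -1}
    - {"dx": 0, "dy": 0, "dz": 0, "rx": 0, "ry": 0, "rz": 0, "gripper": -1}
    - {"dx": 0, "dy": 0, "dz": 0, "rx": 0, "ry": 0, "rz": 0, "gripper": -1}
    - {"dx": 0, "dy": 0, "dz": 0, "rx": 0, "ry": 0, "rz": 0, "gripper": -1}
    - {"dx": 0, "dy": 0, "dz": -3, "rx": 0, "ry": 0, "rz": 0, "gripper": -1}
    - {"dx": 0, "dy": 0, "dz": -6, "rx": 0, "ry": 0, "rz": 0, "gripper": -1}
    - {"dx": 0, "dy": 0, "dz": -15, "rx": 0, "ry": 0, "rz": 0, "gripper": -1}
    - {"dx": 0, "dy": 0, "dz": -20, "rx": 0, "ry": 0, "rz": 0, "gripper": -1}
    - {"dx": 0, "dy": 0, "dz": -10, "rx": 0, "ry": 0, "rz": 0, "gripper": -1}
    - {"dx": 0, "dy": 0, "dz": 0, "rx": 0, "ry": 0, "rz": 0, "gripper": -1}

```text
clock: 11.12
tcp_pos: [0.5579, 0.0159, 0.3153]
orientation: [2.778, 1.466, 0.003]
contact_force: [-0.5, -0.4, -1.8]
grip_width: 0.0274
gripper_force: 50.8
```

```bash
cat >> g.py <<'E'
L=.1719
def patch(name):
    az={"sq":107.3,"st":-110.6}[name]; a=np.radians(az); b=np.radians(38.7)
    n=np.array([np.sin(b)*np.cos(a),np.sin(b)*np.sin(a),np.cos(b)])
    P=np.array([.5575+.0866*np.cos(a),.0148+.0866*np.sin(a),.072]); return P,n
def tgt(name,gap):   # gap above patch, minimal rotation from present tool pose
    P,n=patch(name); o=r.get_obs(); R0=Ro.from_rotvec(o["orientation"]).as_matrix()
    z=R0[:,2]; ax=np.cross(z,-n); s=np.linalg.norm(ax); ang=np.arctan2(s,z@-n)
    R=Ro.from_rotvec(ax/max(s,1e-9)*ang).as_matrix()@R0
    plan(P+n*(L+gap),R)
    print("tip now - patch, in (lateral) world mm",((o["tcp_pos"]+z*L)-P)*1e3,"gap mm",((o["tcp_pos"]+z*L)-P)@n*1e3,"tilt err deg",np.degrees(ang))
E
python3 -c "
from g import *
tgt('sq',.045)"
```

```text
t 11.12 tcp [0.5579 0.0159 0.3153] y az -34.4 tool z [ 0.0019 -0.     -1.    ] w 0.0274 F [-0.532  -0.3892 -1.8051]
turn deg [-30.2789 -24.0491   0.    ] | shift mm now-frame [ 136.6222 -174.1774   73.8961] | after turn [ 135.1571 -172.3327  -80.6102] joints [ 0.2264  0.2631 -0.4433  1.7404  0.1222  1.1634 -0.8517]
tip now - patch, in (lateral) world mm [ 26.497  -81.619   71.3995] gap mm 2.0726719197446277 tilt err deg 38.66741302081577
```

>>> step_arm:
  moves:
    - {"dx": 0, "dy": 0, "dz": 0, "rx": -3.3, "ry": -2.55, "rz": 0, "gripper": -1}
    - {"dx": 0, "dy": 0, "dz": -10, "rx": -6, "ry": -4.8, "rz": 0, "gripper": -1}
    - {"dx": 0, "dy": 0, "dz": -15, "rx": -6, "ry": -4.8, "rz": 0, "gripper": -1}
    - {"dx": 0, "dy": 0, "dz": -15, "rx": -6, "ry": -4.8, "rz": 0, "gripper": -1}
    - {"dx": 0, "dy": 0, "dz": -15, "rx": -6, "ry": -4.8, "rz": 0, "gripper": -1}
    - {"dx": 0, "dy": 0, "dz": -10, "rx": -3, "ry": -2.3, "rz": 0, "gripper": -1}
    - {"dx": 0, "dy": 0, "dz": 0, "rx": 0, "ry": 0, "rz": 0, "gripper": -1}
    - {"dx": 0, "dy": 0, "dz": 0, "rx": 0, "ry": 0, "rz": 0, "gripper": -1}

```text
clock: 12.12
tcp_pos: [0.5512, 0.0354, 0.374]
orientation: [2.189, 1.154, -0.162]
contact_force: [0.1, -1.3, -1.4]
grip_width: 0.0274
gripper_force: 50.9
```

```bash
python3 -c "
from g import *
tgt('sq',.045)"
```

```text
t 12.12 tcp [0.5512 0.0354 0.374 ] y az -27.4 tool z [ 0.1831 -0.5967 -0.7813] w 0.0274 F [ 0.1106 -1.3417 -1.4404]
turn deg [-0.1561  0.0686 -0.    ] | shift mm now-frame [ 148.5551 -188.0259  -21.5069] | after turn [ 148.5811 -187.9669  -21.841 ] joints [-0.1577  0.2395 -0.4388  1.7881  0.7492  1.4289 -1.4214]
tip now - patch, in (lateral) world mm [  50.8814 -164.6406  167.7326] gap mm 23.15973654231845 tilt err deg 0.17046595613373602
```

>>> step_arm:
  moves:
    - {"dx": 9, "dy": -11, "dz": -10, "rx": 0, "ry": 0, "rz": 0, "gripper": -1}
    - {"dx": 18, "dy": -23, "dz": -12, "rx": 0, "ry": 0, "rz": 0, "gripper": -1}
    - {"dx": 20, "dy": -25, "dz": 0, "rx": 0, "ry": 0, "rz": 0, "gripper": -1}
    - {"dx": 20, "dy": -25, "dz": 0, "rx": 0, "ry": 0, "rz": 0, "gripper": -1}
    - {"dx": 20, "dy": -25, "dz": 0, "rx": 0, "ry": 0, "rz": 0, "gripper": -1}
    - {"dx": 20, "dy": -25, "dz": 0, "rx": 0, "ry": 0, "rz": 0, "gripper": -1}
    - {"dx": 20, "dy": -25, "dz": 0, "rx": 0, "ry": 0, "rz": 0, "gripper": -1}
    - {"dx": 14, "dy": -19, "dz": 0, "rx": 0, "ry": 0, "rz": 0, "gripper": -1}
    - {"dx": 7.5, "dy": -10, "dz": 0, "rx": 0, "ry": 0, "rz": 0, "gripper": -1}
    - {"dx": 0, "dy": 0, "dz": 0, "rx": 0, "ry": 0, "rz": 0, "gripper": -1}
    - {"dx": 0, "dy": 0, "dz": 0, "rx": 0, "ry": 0, "rz": 0, "gripper": -1}

```text
clock: 13.5
tcp_pos: [0.4918, 0.2272, 0.2427]
orientation: [2.188, 1.152, -0.16]
contact_force: [0.4, 0.0, -1.0]
grip_width: 0.0277
gripper_force: 50.8
```

Run:
```python
from g import *
tgt('sq',.045)
t=r.grab_frame("top"); s=r.grab_frame("side")
o=r.get_obs(); R=Ro.from_rotvec(o["orientation"]).as_matrix(); p=o["tcp_pos"]
tip=p+R[:,2]*L; P,n=patch("sq")
print("exp top crop: tip",(proj("top",[tip])-[225,190])*3.5,"patch",(proj("top",[P])-[225,190])*3.5,"side crop tip",(proj("side",[tip])-[190,160])*3+[420,0])
c=np.zeros((600,800,3),np.uint8)
c[:420,:420]=cv2.resize(t[190:310,225:345],None,fx=3.5,fy=3.5,interpolation=cv2.INTER_CUBIC)
c[:360,420:]=cv2.resize(s[160:280,190:317],(380,360),interpolation=cv2.INTER_CUBIC)
cv2.imwrite("pics/z7.png",c[:420])
```

```text
t 13.5 tcp [0.4918 0.2272 0.2427] y az -27.4 tool z [ 0.1847 -0.5974 -0.7804] w 0.0277 F [ 0.3822  0.0307 -1.0352]
turn deg [-0.0436  0.0605 -0.    ] | shift mm now-frame [ 0.1544 -0.8716  1.1699] | after turn [ 0.1532 -0.8725  1.1694] joints [-0.4565  0.4881 -0.5304  1.7907  0.7438  1.4797 -1.8792]
tip now - patch, in (lateral) world mm [-8.2135 27.0315 36.5257] gap mm 46.16956790702665 tilt err deg 0.07459273649723605
exp top crop: tip [[121.255  294.3273]] patch [[171.3374 288.9712]] side crop tip [[619.8886 178.4283]]
```

View pics/z7.png

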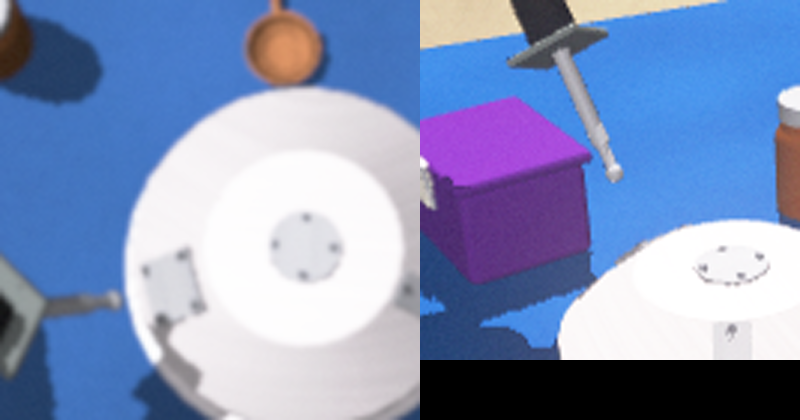

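The tip is at crop (116,299), about 2 mm toward -x of the prediction. The square patch's rivet centre is at (172,288), as expected. Pressing with a small +x correction.

>>> step_arm:
  moves:
    - {"dx": 1, "dy": 0.3, "dz": 8, "rx": 0, "ry": 0, "rz": 0, "gripper": -1}
    - {"dx": 0, "dy": 0, "dz": 14, "rx": 0, "ry": 0, "rz": 0, "gripper": -1}
    - {"dx": 0, "dy": 0, "dz": 12, "rx": 0, "ry": 0, "rz": 0, "gripper": -1}
    - {"dx": 0, "dy": 0, "dz": 7, "rx": 0, "ry": 0, "rz": 0, "gripper": -1}
    - {"dx": 0, "dy": 0, "dz": 3, "rx": 0, "ry": 0, "rz": 0, "gripper": -1}
    - {"dx": 0, "dy": 0, "dz": 2, "rx": 0, "ry": 0, "rz": 0, "gripper": -1}
    - {"dx": 0, "dy": 0, "dz": 2, "rx": 0, "ry": 0, "rz": 0, "gripper": -1}
    - {"dx": 0, "dy": 0, "dz": 2, "rx": 0, "ry": 0, "rz": 0, "gripper": -1}
    - {"dx": 0, "dy": 0, "dz": 0, "rx": 0, "ry": 0, "rz": 0, "gripper": -1}
    - {"dx": 0, "dy": 0, "dz": 0, "rx": 0, "ry": 0, "rz": 0, "gripper": -1}

```text
clock: 14.85
tcp_pos: [0.5014, 0.1989, 0.203]
orientation: [2.188, 1.155, -0.159]
contact_force: [0.1, 0.9, -0.4]
grip_width: 0.0273
gripper_force: 51.1
```

Run:
```python
from g import *
tgt('sq',-.005)
P,n=patch("sq"); print("dF.n",(r.get_obs()["contact_force"]-[.38,.03,-1.03])@n)
t=r.grab_frame("top")
cv2.imwrite("pics/z8.png",cv2.resize(t[190:310,225:345],None,fx=4,fy=4,interpolation=cv2.INTER_CUBIC))
```

```text
t 14.85 tcp [0.5014 0.1989 0.203 ] y az -27.3 tool z [ 0.1851 -0.5967 -0.7808] w 0.0273 F [ 0.1316  0.8819 -0.3941]
turn deg [-0.051   0.0098  0.    ] | shift mm now-frame [-1.3669 -0.1178  1.5047] | after turn [-1.3672 -0.1192  1.5043] joints [-0.4241  0.5186 -0.5108  1.8485  0.787   1.3963 -1.9024]
tip now - patch, in (lateral) world mm [ 1.4326 -1.1426 -3.2638] gap mm -3.4956031024194996 tilt err deg 0.051900124121117164
dF.n 1.051008165799345
```

View pics/z8.png

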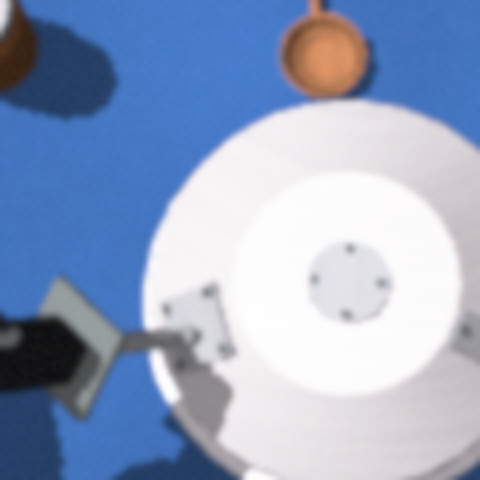

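The tip rests on the square patch near (193,335), against a patch centre of (197,329). The force reading is noisy, so I'll press 2 mm more and check.

>>> step_arm:
  moves:
    - {"dx": 0, "dy": 0, "dz": 1, "rx": 0, "ry": 0, "rz": 0, "gripper": -1}
    - {"dx": 0, "dy": 0, "dz": 1, "rx": 0, "ry": 0, "rz": 0, "gripper": -1}
    - {"dx": 0, "dy": 0, "dz": 0, "rx": 0, "ry": 0, "rz": 0, "gripper": -1}
    - {"dx": 0, "dy": 0, "dz": 0, "rx": 0, "ry": 0, "rz": 0, "gripper": -1}
    - {"dx": 0, "dy": 0, "dz": 0, "rx": 0, "ry": 0, "rz": 0, "gripper": -1}

```text
clock: 15.52
tcp_pos: [0.5017, 0.1975, 0.2012]
orientation: [2.187, 1.154, -0.16]
contact_force: [-0.8, 3.3, 0.8]
grip_width: 0.0276
gripper_force: 51.2
```

Run:
```python
from g import *
tgt('sq',-.005)
P,n=patch("sq"); print("F.n",(r.get_obs()["contact_force"])@n)
for k in range(3):
    r.grab_frame("top"); print(r.get_obs()["contact_force"]@n)
```

```text
t 15.53 tcp [0.5017 0.1975 0.2012] y az -27.3 tool z [ 0.1849 -0.5969 -0.7807] w 0.0276 F [-0.797   3.3459  0.8229]
turn deg [-0.0535  0.0299  0.    ] | shift mm now-frame [-1.2895 -0.1269 -0.7368] | after turn [-1.2891 -0.1262 -0.7376] joints [-0.4226  0.5201 -0.5098  1.8509  0.789   1.393  -1.9035]
tip now - patch, in (lateral) world mm [ 1.7652 -2.577  -4.96  ] gap mm -5.737510126163964 tilt err deg 0.061319759990177546
F.n 2.7877483438850654
1.5115239756373293
1.7735636592527815
2.1047508514819757
```

The force along the normal averages about 2.9 N above baseline, so the spring is in about 5–6 mm. Holding, then backing off.

>>> step_arm:
  moves:
    - {"dx": 0, "dy": 0, "dz": 0, "rx": 0, "ry": 0, "rz": 0, "gripper": -1}
    - {"dx": 0, "dy": 0, "dz": 0, "rx": 0, "ry": 0, "rz": 0, "gripper": -1}
    - {"dx": 0, "dy": 0, "dz": 0, "rx": 0, "ry": 0, "rz": 0, "gripper": -1}
    - {"dx": 0, "dy": 0, "dz": 0, "rx": 0, "ry": 0, "rz": 0, "gripper": -1}
    - {"dx": 0, "dy": 0, "dz": 0, "rx": 0, "ry": 0, "rz": 0, "gripper": -1}
    - {"dx": 0, "dy": 0, "dz": 0, "rx": 0, "ry": 0, "rz": 0, "gripper": -1}
    - {"dx": 0, "dy": 0, "dz": 0, "rx": 0, "ry": 0, "rz": 0, "gripper": -1}
    - {"dx": 0, "dy": 0, "dz": -3, "rx": 0, "ry": 0, "rz": 0, "gripper": -1}
    - {"dx": 0, "dy": 0, "dz": -6, "rx": 0, "ry": 0, "rz": 0, "gripper": -1}
    - {"dx": 0, "dy": 0, "dz": -15, "rx": 0, "ry": 0, "rz": 0, "gripper": -1}
    - {"dx": 0, "dy": 0, "dz": -20, "rx": 0, "ry": 0, "rz": 0, "gripper": -1}
    - {"dx": 0, "dy": 0, "dz": -20, "rx": 0, "ry": 0, "rz": 0, "gripper": -1}
    - {"dx": 0, "dy": 0, "dz": -20, "rx": 0, "ry": 0, "rz": 0, "gripper": -1}
    - {"dx": 0, "dy": 0, "dz": -20, "rx": 0, "ry": 0, "rz": 0, "gripper": -1}
    - {"dx": 0, "dy": 0, "dz": -10, "rx": 0, "ry": 0, "rz": 0, "gripper": -1}
    - {"dx": 0, "dy": 0, "dz": 0, "rx": 0, "ry": 0, "rz": 0, "gripper": -1}

```text
clock: 17.68
tcp_pos: [0.4806, 0.2661, 0.2906]
orientation: [2.188, 1.155, -0.159]
contact_force: [-0.4, -0.6, -1.4]
grip_width: 0.0275
gripper_force: 51.0
```

```bash
python3 -c "
from g import *
tgt('st',.045)
print('upright turn'); plan([.545,.02,.37],Rt([0,0,-1],-27))"
```

```text
t 17.68 tcp [0.4806 0.2661 0.2906] y az -27.3 tool z [ 0.1856 -0.5964 -0.7809] w 0.0275 F [-0.4271 -0.5635 -1.3774]
turn deg [33.8873 64.0601  0.    ] | shift mm now-frame [-301.2466  158.6103  312.2613] | after turn [-354.1512  186.5964 -230.5919] joints [-0.5043  0.4669 -0.55    1.7015  0.7034  1.5874 -1.8559]
tip now - patch, in (lateral) world mm [-14.5342 229.8492  84.3881] gap mm -65.46613701611996 tilt err deg 72.47101671693979
upright turn
t 17.68 tcp [0.4806 0.2661 0.2906] y az -27.3 tool z [ 0.1856 -0.5964 -0.7809] w 0.0275 F [-0.4271 -0.5635 -1.3774]
turn deg [28.7239 25.9078 -7.058 ] | shift mm now-frame [-163.1075  187.2264   96.7613] | after turn [-190.0527  169.1163  -79.3735] joints [-0.5043  0.4669 -0.55    1.7015  0.7034  1.5874 -1.8559]
```

>>> step_arm:
  moves:
    - {"dx": -10, "dy": 12, "dz": 6, "rx": 0, "ry": 0, "rz": 0, "gripper": -1}
    - {"dx": -20, "dy": 23, "dz": 12, "rx": 0, "ry": 0, "rz": 0, "gripper": -1}
    - {"dx": -20, "dy": 23, "dz": 12, "rx": 0, "ry": 0, "rz": 0, "gripper": -1}
    - {"dx": -20, "dy": 23, "dz": 12, "rx": 0, "ry": 0, "rz": 0, "gripper": -1}
    - {"dx": -20, "dy": 23, "dz": 12, "rx": 0, "ry": 0, "rz": 0, "gripper": -1}
    - {"dx": -20, "dy": 23, "dz": 12, "rx": 0, "ry": 0, "rz": 0, "gripper": -1}
    - {"dx": -20, "dy": 23, "dz": 12, "rx": 0, "ry": 0, "rz": 0, "gripper": -1}
    - {"dx": -20, "dy": 23, "dz": 12, "rx": 0, "ry": 0, "rz": 0, "gripper": -1}
    - {"dx": -10, "dy": 12, "dz": 6, "rx": 2, "ry": 4, "rz": 0, "gripper": -1}
    - {"dx": 0, "dy": 0, "dz": 0, "rx": 4, "ry": 7.5, "rz": 0, "gripper": -1}
    - {"dx": 0, "dy": 0, "dz": 0, "rx": 4, "ry": 7.5, "rz": 0, "gripper": -1}
    - {"dx": 0, "dy": 0, "dz": 0, "rx": 4, "ry": 7.5, "rz": 0, "gripper": -1}
    - {"dx": 0, "dy": 0, "dz": 0, "rx": 4, "ry": 7.5, "rz": 0, "gripper": -1}
    - {"dx": 0, "dy": 0, "dz": 0, "rx": 4, "ry": 7.5, "rz": 0, "gripper": -1}
    - {"dx": 0, "dy": 0, "dz": 0, "rx": 4, "ry": 7.5, "rz": 0, "gripper": -1}
    - {"dx": 0, "dy": 0, "dz": 0, "rx": 4, "ry": 7.5, "rz": 0, "gripper": -1}
    - {"dx": 0, "dy": 0, "dz": 0, "rx": 4, "ry": 7.5, "rz": 0, "gripper": -1}
    - {"dx": 0, "dy": 0, "dz": 0, "rx": 0, "ry": 0, "rz": 0, "gripper": -1}
    - {"dx": 0, "dy": 0, "dz": 0, "rx": 0, "ry": 0, "rz": 0, "gripper": -1}

```text
clock: 20.05
tcp_pos: [0.5445, 0.0228, 0.3679]
orientation: [-2.226, -1.424, -0.736]
contact_force: [0.1, 1.2, -2.2]
grip_width: 0.0276
gripper_force: 50.9
```

```bash
python3 -c "
from g import *
tgt('st',.045)"
```

```text
t 20.05 tcp [0.5445 0.0228 0.3679] y az -23.9 tool z [ 0.2172  0.5822 -0.7835] w 0.0276 F [ 0.1397  1.2477 -2.211 ]
turn deg [-0.0671  0.2842 -0.    ] | shift mm now-frame [-253.2405   33.6843  -40.7025] | after turn [-253.0356   33.7327  -41.9186] joints [ 0.4755  0.165  -0.3208  1.882  -0.7021  1.0743  0.066 ]
tip now - patch, in (lateral) world mm [ 54.7852 189.1162 161.217 ] gap mm 3.083652724843725 tilt err deg 0.291991706430051
```

>>> step_arm:
  moves:
    - {"dx": -10, "dy": 1.4, "dz": -12, "rx": 0, "ry": 0.3, "rz": 0, "gripper": -1}
    - {"dx": -25, "dy": 3.3, "dz": -15, "rx": 0, "ry": 0, "rz": 0, "gripper": -1}
    - {"dx": -28, "dy": 3.7, "dz": -15, "rx": 0, "ry": 0, "rz": 0, "gripper": -1}
    - {"dx": -28, "dy": 3.7, "dz": 0, "rx": 0, "ry": 0, "rz": 0, "gripper": -1}
    - {"dx": -28, "dy": 3.7, "dz": 0, "rx": 0, "ry": 0, "rz": 0, "gripper": -1}
    - {"dx": -28, "dy": 3.7, "dz": 0, "rx": 0, "ry": 0, "rz": 0, "gripper": -1}
    - {"dx": -28, "dy": 3.7, "dz": 0, "rx": 0, "ry": 0, "rz": 0, "gripper": -1}
    - {"dx": -28, "dy": 3.7, "dz": 0, "rx": 0, "ry": 0, "rz": 0, "gripper": -1}
    - {"dx": -25, "dy": 3.4, "dz": 0, "rx": 0, "ry": 0, "rz": 0, "gripper": -1}
    - {"dx": -15, "dy": 2, "dz": 0, "rx": 0, "ry": 0, "rz": 0, "gripper": -1}
    - {"dx": -10, "dy": 1.4, "dz": 0, "rx": 0, "ry": 0, "rz": 0, "gripper": -1}
    - {"dx": 0, "dy": 0, "dz": 0, "rx": 0, "ry": 0, "rz": 0, "gripper": -1}
    - {"dx": 0, "dy": 0, "dz": 0, "rx": 0, "ry": 0, "rz": 0, "gripper": -1}

```text
clock: 21.68
tcp_pos: [0.4804, -0.1921, 0.2414]
orientation: [-2.219, -1.422, -0.744]
contact_force: [-0.7, -0.4, -0.2]
grip_width: 0.0276
gripper_force: 51.0
```

Run:
```python
from g import *
tgt('st',.045)
t=r.grab_frame("top"); s=r.grab_frame("side")
o=r.get_obs(); R=Ro.from_rotvec(o["orientation"]).as_matrix(); p=o["tcp_pos"]
tip=p+R[:,2]*L; P,n=patch("st")
for q,nm in((tip,"tip"),(tip-R[:,2]*.06,"tip+60"),(P,"patch")): print(nm,"top",(proj("top",[q])-[290,220])*4,"side",(proj("side",[q])-[230,190])*4+[400,0])
c=np.zeros((400,800,3),np.uint8)
c[:,:400]=cv2.resize(t[220:320,290:390],None,fx=4,fy=4,interpolation=cv2.INTER_CUBIC)
c[:,400:]=cv2.resize(s[190:290,230:330],None,fx=4,fy=4,interpolation=cv2.INTER_CUBIC)
cv2.imwrite("pics/z9.png",c)
```

```text
t 21.68 tcp [ 0.4804 -0.1921  0.2414] y az -23.8 tool z [ 0.2193  0.5885 -0.7782] w 0.0276 F [-0.7064 -0.3698 -0.2305]
turn deg [-0.1158 -0.1943  0.    ] | shift mm now-frame [-1.2377 -0.5439 -0.8084] | after turn [-1.2404 -0.5422 -0.8053] joints [ 0.751   0.3807 -0.163   1.9097 -0.6669  1.138   0.5386]
tip now - patch, in (lateral) world mm [ -8.9219 -24.6628  35.6202] gap mm 44.19605567838953 tilt err deg 0.22623872053019609
tip top [[287.8728 238.6   ]] side [[649.5801 335.1265]]
tip+60 top [[366.6863 257.3956]] side [[644.053  282.6203]]
patch top [[236.4327 227.3442]] side [[652.863  373.3044]]
```

View pics/z9.png

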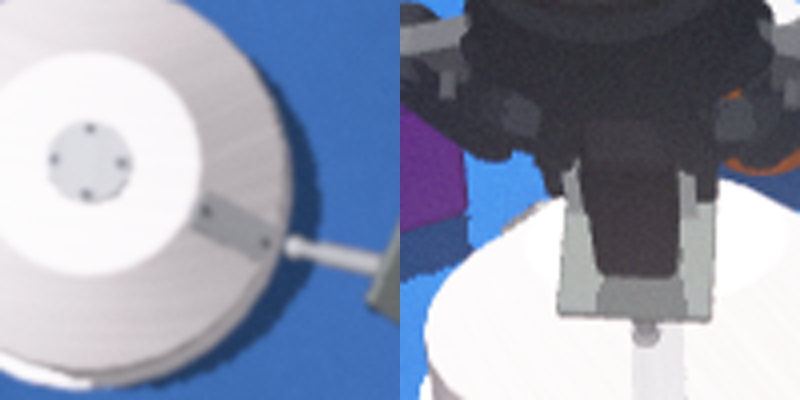

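The top view has the strip centre at (235,227), as predicted. The tip axis runs about 6 crop px (2–3 mm) toward -x of its prediction, and the side view agrees. I'll work out a sideways correction.

Run:
```python
from g import *
o=r.get_obs(); R=Ro.from_rotvec(o["orientation"]).as_matrix(); a=np.radians(-110.6)
print(R.T@(2.5*np.array([-np.sin(a),np.cos(a),0])), "tool x",R[:,0],"tool y",R[:,1])
```

```text
[ 0.1806  2.4935 -0.0045] tool x [0.3408 0.7013 0.6261] tool y [ 0.9142 -0.4025 -0.0468]
```

>>> step_arm:
  moves:
    - {"dx": -1, "dy": 2, "dz": 8, "rx": -0.1, "ry": -0.2, "rz": 0, "gripper": -1}
    - {"dx": 0, "dy": 0, "dz": 14, "rx": 0, "ry": 0, "rz": 0, "gripper": -1}
    - {"dx": 0, "dy": 0, "dz": 10, "rx": 0, "ry": 0, "rz": 0, "gripper": -1}
    - {"dx": 0, "dy": 0, "dz": 4, "rx": 0, "ry": 0, "rz": 0, "gripper": -1}
    - {"dx": 0, "dy": 0, "dz": 0, "rx": 0, "ry": 0, "rz": 0, "gripper": -1}
    - {"dx": 0, "dy": 0, "dz": 0, "rx": 0, "ry": 0, "rz": 0, "gripper": -1}

```text
clock: 22.52
tcp_pos: [0.4895, -0.1735, 0.2122]
orientation: [-2.225, -1.422, -0.742]
contact_force: [1.0, 0.1, -1.7]
grip_width: 0.0277
gripper_force: 51.0
```

Run:
```python
from g import *
tgt('st',.0)
P,n=patch("st")
for k in range(3):
    t=r.grab_frame("top"); print(r.get_obs()["contact_force"]@n)
s=r.grab_frame("side")
o=r.get_obs(); R=Ro.from_rotvec(o["orientation"]).as_matrix(); tip=o["tcp_pos"]+R[:,2]*L
for q,nm in((tip,"tip"),(P,"patch")): print(nm,"top",(proj("top",[q])-[310,240])*6,"side",(proj("side",[q])-[260,230])*6+[400,0])
c=np.zeros((400,800,3),np.uint8)
c[:,:400]=cv2.resize(t[240:307,310:377],(402,402),interpolation=cv2.INTER_CUBIC)[:400,:400]
c[:,400:]=cv2.resize(s[230:297,260:327],(402,402),interpolation=cv2.INTER_CUBIC)[:400,:400]
cv2.imwrite("pics/z10.png",c)
```

```text
t 22.52 tcp [ 0.4895 -0.1735  0.2122] y az -23.9 tool z [ 0.2202  0.5848 -0.7807] w 0.0277 F [ 1.004   0.095  -1.7438]
turn deg [ 0.0241  0.0263 -0.    ] | shift mm now-frame [ 0.8034 -2.6645  8.5124] | after turn [ 0.7995 -2.661   8.5139] joints [ 0.726   0.4111 -0.1803  1.9442 -0.6895  1.0596  0.5509]
tip now - patch, in (lateral) world mm [ 0.3221 -6.7062  5.9709] gap mm 8.513927908541287 tilt err deg 0.03563739918579557
-1.1112705297867551
-1.0250589986577472
-0.48915608403876204
tip top [[254.2776 218.97  ]] side [[607.801  313.6231]]
patch top [[234.6491 221.0163]] side [[599.2945 319.9565]]
```

View pics/z10.png

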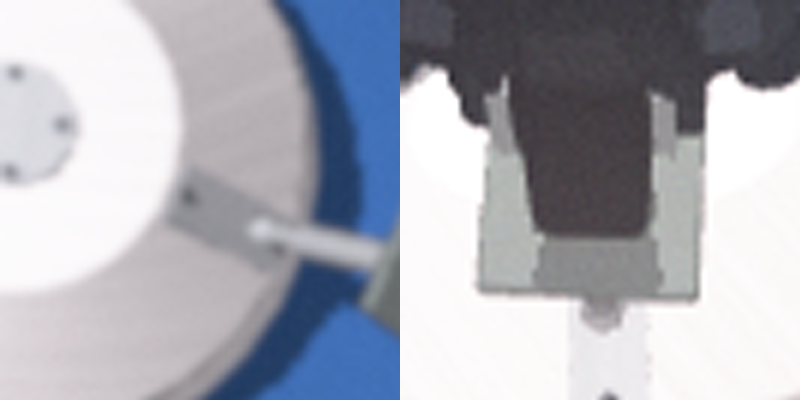

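The tip is centred across the strip. It is at top crop (254,230) and heading for about (240,225), with the strip centre at (233,221). In the side view it heads for x≈611, against a strip centre of 610. I have now viewed 12 pictures, two over the limit, so from here I'll use numbers only. Pressing with 1.5 mm up-slope.

>>> step_arm:
  moves:
    - {"dx": 1.5, "dy": 0, "dz": 3, "rx": 0, "ry": 0, "rz": 0, "gripper": -1}
    - {"dx": 0, "dy": 0, "dz": 3, "rx": 0, "ry": 0, "rz": 0, "gripper": -1}
    - {"dx": 0, "dy": 0, "dz": 2, "rx": 0, "ry": 0, "rz": 0, "gripper": -1}
    - {"dx": 0, "dy": 0, "dz": 2, "rx": 0, "ry": 0, "rz": 0, "gripper": -1}
    - {"dx": 0, "dy": 0, "dz": 2, "rx": 0, "ry": 0, "rz": 0, "gripper": -1}
    - {"dx": 0, "dy": 0, "dz": 2, "rx": 0, "ry": 0, "rz": 0, "gripper": -1}
    - {"dx": 0, "dy": 0, "dz": 0, "rx": 0, "ry": 0, "rz": 0, "gripper": -1}
    - {"dx": 0, "dy": 0, "dz": 0, "rx": 0, "ry": 0, "rz": 0, "gripper": -1}

```text
clock: 23.72
tcp_pos: [0.4929, -0.164, 0.202]
orientation: [-2.224, -1.422, -0.742]
contact_force: [-0.6, -1.1, 0.8]
grip_width: 0.0276
gripper_force: 51.2
```

Run:
```python
from g import *
tgt('st',-.005)
P,n=patch("st"); print(r.get_obs()["contact_force"]@n)
for k in range(3):
    t=r.grab_frame("top"); print(r.get_obs()["contact_force"]@n)
```

```text
t 23.73 tcp [ 0.4929 -0.164   0.202 ] y az -23.9 tool z [ 0.2197  0.5851 -0.7806] w 0.0276 F [-0.6348 -1.1495  0.7741]
turn deg [-0.0109  0.0195  0.    ] | shift mm now-frame [-0.7246 -2.4244 -0.6968] | after turn [-0.7244 -2.4243 -0.6975] joints [ 0.7148  0.4217 -0.189   1.9579 -0.7004  1.0305  0.5545]
tip now - patch, in (lateral) world mm [ 3.6657  2.8344 -4.1416] gap mm -5.697492249867405 tilt err deg 0.022370213276240822
1.4165477548139571
0.4151859327616454
1.7352349249166177
1.3137508646113298
```

The force is about 2.1 N above baseline, so the spring is in about 3–5 mm. Holding, then backing off.

>>> step_arm:
  moves:
    - {"dx": 0, "dy": 0, "dz": 0, "rx": 0, "ry": 0, "rz": 0, "gripper": -1}
    - {"dx": 0, "dy": 0, "dz": 0, "rx": 0, "ry": 0, "rz": 0, "gripper": -1}
    - {"dx": 0, "dy": 0, "dz": 0, "rx": 0, "ry": 0, "rz": 0, "gripper": -1}
    - {"dx": 0, "dy": 0, "dz": 0, "rx": 0, "ry": 0, "rz": 0, "gripper": -1}
    - {"dx": 0, "dy": 0, "dz": 0, "rx": 0, "ry": 0, "rz": 0, "gripper": -1}
    - {"dx": 0, "dy": 0, "dz": 0, "rx": 0, "ry": 0, "rz": 0, "gripper": -1}
    - {"dx": 0, "dy": 0, "dz": 0, "rx": 0, "ry": 0, "rz": 0, "gripper": -1}
    - {"dx": 0, "dy": 0, "dz": 0, "rx": 0, "ry": 0, "rz": 0, "gripper": -1}
    - {"dx": 0, "dy": 0, "dz": -3, "rx": 0, "ry": 0, "rz": 0, "gripper": -1}
    - {"dx": 0, "dy": 0, "dz": -6, "rx": 0, "ry": 0, "rz": 0, "gripper": -1}
    - {"dx": 0, "dy": 0, "dz": -15, "rx": 0, "ry": 0, "rz": 0, "gripper": -1}
    - {"dx": 5, "dy": 0, "dz": -20, "rx": 0, "ry": 0, "rz": 0, "gripper": -1}
    - {"dx": 15, "dy": 0, "dz": -20, "rx": 0, "ry": 0, "rz": 0, "gripper": -1}
    - {"dx": 20, "dy": 0, "dz": -20, "rx": 0, "ry": 0, "rz": 0, "gripper": -1}
    - {"dx": 20, "dy": 0, "dz": -20, "rx": 0, "ry": 0, "rz": 0, "gripper": -1}
    - {"dx": 20, "dy": 0, "dz": -10, "rx": 0, "ry": 0, "rz": 0, "gripper": -1}
    - {"dx": 10, "dy": 0, "dz": 0, "rx": 0, "ry": 0, "rz": 0, "gripper": -1}
    - {"dx": 0, "dy": 0, "dz": 0, "rx": 0, "ry": 0, "rz": 0, "gripper": -1}

```text
clock: 26.12
tcp_pos: [0.4988, -0.1663, 0.347]
orientation: [-2.222, -1.423, -0.741]
contact_force: [-0.3, -0.7, -2.7]
grip_width: 0.0274
gripper_force: 50.9
```

```bash
python3 -c "
from g import *
plan([.5029,-.3197,.340],Rt([0,0,-1],-24))"
```

```text
t 26.12 tcp [ 0.4988 -0.1663  0.347 ] y az -23.8 tool z [ 0.2186  0.5856 -0.7805] w 0.0274 F [-0.2979 -0.663  -2.661 ]
turn deg [ -2.6269 -38.6001  -0.6909] | shift mm now-frame [-110.8461   65.8561  -83.5028] | after turn [-138.4792   66.1173    6.9729] joints [ 0.7033  0.2594 -0.1711  1.8097 -0.65    1.2827  0.3607]
```

>>> step_arm:
  moves:
    - {"dx": 0, "dy": 0, "dz": 0, "rx": -0.3, "ry": -4, "rz": -0.1, "gripper": -1}
    - {"dx": 0, "dy": 0, "dz": 0, "rx": -0.5, "ry": -8, "rz": -0.1, "gripper": -1}
    - {"dx": 0, "dy": 0, "dz": 0, "rx": -0.5, "ry": -8, "rz": -0.1, "gripper": -1}
    - {"dx": 0, "dy": 0, "dz": 0, "rx": -0.5, "ry": -8, "rz": -0.2, "gripper": -1}
    - {"dx": 0, "dy": 0, "dz": 0, "rx": -0.5, "ry": -7, "rz": -0.1, "gripper": -1}
    - {"dx": 0, "dy": 0, "dz": 0, "rx": -0.3, "ry": -3.6, "rz": -0.1, "gripper": -1}
    - {"dx": 0, "dy": 0, "dz": 0, "rx": 0, "ry": 0, "rz": 8, "gripper": -1}
    - {"dx": 0, "dy": 0, "dz": 0, "rx": 0, "ry": 0, "rz": 10.5, "gripper": -1}
    - {"dx": 0, "dy": 0, "dz": 0, "rx": 0, "ry": 0, "rz": 10.5, "gripper": -1}
    - {"dx": 0, "dy": 0, "dz": 0, "rx": 0, "ry": 0, "rz": 10.5, "gripper": -1}
    - {"dx": 0, "dy": 0, "dz": 0, "rx": 0, "ry": 0, "rz": 10.5, "gripper": -1}
    - {"dx": 0, "dy": 0, "dz": 0, "rx": 0, "ry": 0, "rz": 10.5, "gripper": -1}
    - {"dx": 0, "dy": 0, "dz": 0, "rx": 0, "ry": 0, "rz": 10.5, "gripper": -1}
    - {"dx": 0, "dy": 0, "dz": 0, "rx": 0, "ry": 0, "rz": 8, "gripper": -1}
    - {"dx": 0, "dy": 0, "dz": 0, "rx": 0, "ry": 0, "rz": 0, "gripper": -1}
    - {"dx": 0, "dy": 0, "dz": 0, "rx": 0, "ry": 0, "rz": 0, "gripper": -1}

```text
clock: 28.12
tcp_pos: [0.4985, -0.1673, 0.3464]
orientation: [-3.121, 0.353, 0.003]
contact_force: [0.2, 0.8, -1.5]
grip_width: 0.0273
gripper_force: 50.8
```

```bash
python3 -c "
from g import *
plan([.5029,-.3197,.340],Rt([0,0,-1],-104.4))"
```

```text
t 28.12 tcp [ 0.4985 -0.1673  0.3464] y az -102.9 tool z [-0.0018  0.0006 -1.    ] w 0.0273 F [ 0.1508  0.8091 -1.5156]
turn deg [-0.0059  0.1104  1.4926] | shift mm now-frame [ 38.3839 147.5673   6.2803] | after turn [ 42.2024 146.5169   6.3732] joints [ 0.2608  0.1551 -0.063   1.7856  0.0102  1.2032 -1.6012]
```

>>> step_arm:
  moves:
    - {"dx": 3, "dy": 12, "dz": 0, "rx": 0, "ry": 0, "rz": 0, "gripper": -1}
    - {"dx": 6, "dy": 23, "dz": 0, "rx": 0, "ry": 0, "rz": 0, "gripper": -1}
    - {"dx": 6.5, "dy": 25, "dz": 0, "rx": 0, "ry": 0, "rz": 0, "gripper": -1}
    - {"dx": 6.5, "dy": 25, "dz": 0, "rx": 0, "ry": 0, "rz": 0, "gripper": -1}
    - {"dx": 6.5, "dy": 25, "dz": 0, "rx": 0, "ry": 0, "rz": 0, "gripper": -1}
    - {"dx": 5.5, "dy": 21, "dz": 0, "rx": 0, "ry": 0, "rz": 0, "gripper": -1}
    - {"dx": 3, "dy": 11, "dz": 0, "rx": 0, "ry": 0, "rz": 0, "gripper": -1}
    - {"dx": 1.4, "dy": 5.6, "dz": 2, "rx": 0, "ry": 0.1, "rz": 1.5, "gripper": -1}
    - {"dx": 0, "dy": 0, "dz": 0, "rx": 0, "ry": 0, "rz": 0, "gripper": -1}
    - {"dx": 0, "dy": 0, "dz": 0, "rx": 0, "ry": 0, "rz": 0, "gripper": -1}

```text
clock: 29.38
tcp_pos: [0.5031, -0.3188, 0.3451]
orientation: [-3.116, 0.396, -0.002]
contact_force: [-0.9, -0.2, -1.2]
grip_width: 0.0274
gripper_force: 50.9
```

Run:
```python
from g import *
plan([.5029,-.3197,.1919],Rt([0,0,-1],-104.4))
# numeric check of the shaft in the side view: grey pixels along the rows where the shaft should be
s=r.grab_frame("side"); o=r.get_obs(); R=Ro.from_rotvec(o["orientation"]).as_matrix()
for d in(.0769+.02,.0769+.04,.0769+.06):
    u,v=proj("side",[o["tcp_pos"]+R[:,2]*d])[0]; row=s[int(round(v)),int(u)-16:int(u)+17].astype(int)
    print(d,(u,v),[i+int(u)-16 for i,p in enumerate(row) if max(p)-min(p)<30])
```

```text
t 29.38 tcp [ 0.5031 -0.3188  0.3451] y az -104.5 tool z [ 0.0014  0.0002 -1.    ] w 0.0274 F [-0.8628 -0.1849 -1.1881]
turn deg [-0.0291 -0.076  -0.0811] | shift mm now-frame [ -0.2042   0.9709 153.2094] | after turn [ -0.0023   0.8928 153.21  ] joints [ 0.4299  0.2736  0.0385  1.6404 -0.0119  1.2266 -1.3526]
0.0969 (np.float64(349.971030866422), np.float64(269.1899791835737)) [333, 334, 335, 336, 337, 338, 339, 340, 341, 342, 343, 344, 345, 346, 347, 348, 349, 350, 351, 352, 353, 354, 355]
0.1169 (np.float64(349.76365111318984), np.float64(285.2319112211849)) [333, 334, 335, 336, 337, 338, 339, 340, 341, 342, 343, 344, 345, 346, 347, 348, 349, 350, 351, 352, 353, 354, 355, 356]
0.1369 (np.float64(349.5610087915233), np.float64(300.6682597168306)) [333, 334, 335, 336, 337, 338, 339, 340, 341, 342, 343, 344, 345, 346, 347, 348, 349, 350, 351, 352, 353, 354]
```

The shaft's right edge at pixel 355 is where it should be, so the probe still hangs straight. Lowering it into the slot.

>>> step_arm:
  moves:
    - {"dx": 0, "dy": 0.9, "dz": 10, "rx": 0, "ry": -0.1, "rz": 0, "gripper": -1}
    - {"dx": 0, "dy": 0, "dz": 18, "rx": 0, "ry": 0, "rz": 0, "gripper": -1}
    - {"dx": 0, "dy": 0, "dz": 18, "rx": 0, "ry": 0, "rz": 0, "gripper": -1}
    - {"dx": 0, "dy": 0, "dz": 18, "rx": 0, "ry": 0, "rz": 0, "gripper": -1}
    - {"dx": 0, "dy": 0, "dz": 18, "rx": 0, "ry": 0, "rz": 0, "gripper": -1}
    - {"dx": 0, "dy": 0, "dz": 18, "rx": 0, "ry": 0, "rz": 0, "gripper": -1}
    - {"dx": 0, "dy": 0, "dz": 18, "rx": 0, "ry": 0, "rz": 0, "gripper": -1}
    - {"dx": 0, "dy": 0, "dz": 14, "rx": 0, "ry": 0, "rz": 0, "gripper": -1}
    - {"dx": 0, "dy": 0, "dz": 9, "rx": 0, "ry": 0, "rz": 0, "gripper": -1}
    - {"dx": 0, "dy": 0, "dz": 6, "rx": 0, "ry": 0, "rz": 0, "gripper": -1}
    - {"dx": 0, "dy": 0, "dz": 3, "rx": 0, "ry": 0, "rz": 0, "gripper": -1}
    - {"dx": 0, "dy": 0, "dz": 1.5, "rx": 0, "ry": 0, "rz": 0, "gripper": -1}
    - {"dx": 0, "dy": 0, "dz": 0, "rx": 0, "ry": 0, "rz": 0, "gripper": -1}
    - {"dx": 0, "dy": 0, "dz": 0, "rx": 0, "ry": 0, "rz": 0, "gripper": -1}

```text
clock: 31.18
tcp_pos: [0.5027, -0.3207, 0.1939]
orientation: [3.116, -0.398, 0.0]
contact_force: [-0.7, 0.0, -1.1]
grip_width: 0.0276
gripper_force: 50.9
```

```bash
python3 -c "
from g import *
plan([.5029,-.3197,.1919],Rt([0,0,-1],-104.4))"
```

```text
t 31.18 tcp [ 0.5027 -0.3207  0.1939] y az -104.6 tool z [ 0.0001 -0.0001 -1.    ] w 0.0276 F [-0.7478  0.0367 -1.0724]
turn deg [ 0.0043 -0.0057 -0.1592] | shift mm now-frame [-0.0832 -1.0161  1.9878] | after turn [-0.0802 -1.0162  1.9879] joints [ 0.441   0.41    0.0287  1.8095 -0.0143  0.9221 -1.3489]
```

The probe is 2 mm above its seat with no contact. I'll lower the last 2 mm and open gently.

>>> step_arm:
  moves:
    - {"dx": 0, "dy": 0, "dz": 1, "rx": 0, "ry": 0, "rz": 0, "gripper": -1}
    - {"dx": 0, "dy": 0, "dz": 1, "rx": 0, "ry": 0, "rz": 0, "gripper": -1}
    - {"dx": 0, "dy": 0, "dz": 0.5, "rx": 0, "ry": 0, "rz": 0, "gripper": -1}
    - {"dx": 0, "dy": 0, "dz": 0, "rx": 0, "ry": 0, "rz": 0, "gripper": -1}
    - {"dx": 0, "dy": 0, "dz": 0, "rx": 0, "ry": 0, "rz": 0, "gripper": -0.25}
    - {"dx": 0, "dy": 0, "dz": 0, "rx": 0, "ry": 0, "rz": 0, "gripper": -0.1}
    - {"dx": 0, "dy": 0, "dz": 0, "rx": 0, "ry": 0, "rz": 0, "gripper": 0.2}
    - {"dx": 0, "dy": 0, "dz": 0, "rx": 0, "ry": 0, "rz": 0, "gripper": 0.6}
    - {"dx": 0, "dy": 0, "dz": 0, "rx": 0, "ry": 0, "rz": 0, "gripper": 1}
    - {"dx": 0, "dy": 0, "dz": 0, "rx": 0, "ry": 0, "rz": 0, "gripper": 1}
    - {"dx": 0, "dy": 0, "dz": 0, "rx": 0, "ry": 0, "rz": 0, "gripper": 1}

```text
clock: 32.55
tcp_pos: [0.5026, -0.3206, 0.1911]
orientation: [-3.116, 0.398, 0.001]
contact_force: [0.1, 0.2, 0.7]
grip_width: 0.0853
gripper_force: 0.0
```

```bash
python3 -c "
from g import *
plan([.5029,-.3197,.34],Rt([0,0,-1],-104.4))"
```

```text
t 32.55 tcp [ 0.5026 -0.3206  0.1911] y az -104.6 tool z [-0.0003  0.0001 -1.    ] w 0.0853 F [0.0777 0.2059 0.6986]
turn deg [-0.0033  0.021  -0.1607] | shift mm now-frame [  -0.0012   -0.9916 -148.8954] | after turn [   0.056    -0.983  -148.8954] joints [ 0.4412  0.4133  0.0285  1.8118 -0.0144  0.9171 -1.3489]
```

>>> step_arm:
  moves:
    - {"dx": 0, "dy": 0, "dz": -6, "rx": 0, "ry": 0, "rz": 0, "gripper": 1}
    - {"dx": 0, "dy": 0, "dz": -14, "rx": 0, "ry": 0, "rz": 0, "gripper": 1}
    - {"dx": 0, "dy": 0, "dz": -25, "rx": 0, "ry": 0, "rz": 0, "gripper": 1}
    - {"dx": 0, "dy": 0, "dz": -30, "rx": 0, "ry": 0, "rz": 0, "gripper": 1}
    - {"dx": 0, "dy": 0, "dz": -30, "rx": 0, "ry": 0, "rz": 0, "gripper": 1}
    - {"dx": 0, "dy": 0, "dz": -25, "rx": 0, "ry": 0, "rz": 0, "gripper": 1}
    - {"dx": 0, "dy": 10, "dz": -15, "rx": 0, "ry": 0, "rz": 0, "gripper": 1}
    - {"dx": 0, "dy": 25, "dz": 0, "rx": 0, "ry": 0, "rz": 0, "gripper": 1}
    - {"dx": 0, "dy": 30, "dz": 0, "rx": 0, "ry": 0, "rz": 0, "gripper": 1}
    - {"dx": 0, "dy": 30, "dz": 0, "rx": 0, "ry": 0, "rz": 0, "gripper": 1}
    - {"dx": 0, "dy": 30, "dz": 0, "rx": 0, "ry": 0, "rz": 0, "gripper": 1}
    - {"dx": 0, "dy": 30, "dz": 0, "rx": 0, "ry": 0, "rz": 0, "gripper": 1}
    - {"dx": 0, "dy": 25, "dz": 0, "rx": 0, "ry": 0, "rz": 0, "gripper": 1}
    - {"dx": 0, "dy": 15, "dz": 0, "rx": 0, "ry": 0, "rz": 0, "gripper": 1}
    - {"dx": 0, "dy": 0, "dz": 0, "rx": 0, "ry": 0, "rz": 0, "gripper": 1}
    - {"dx": 0, "dy": 0, "dz": 0, "rx": 0, "ry": 0, "rz": 0, "gripper": 1}

```text
clock: 34.55
tcp_pos: [0.4543, -0.5083, 0.336]
orientation: [-3.116, 0.396, 0.0]
contact_force: [0.7, 0.9, -0.3]
grip_width: 0.0851
gripper_force: 0.0
```

Run:
```python
from g import *
t0,s0=cv2.imread("pics/top0.png"),cv2.imread("pics/side0.png"); t,s=r.grab_frame("top"),r.grab_frame("side")
print(r.get_obs()["clock"],r.get_obs()["tcp_pos"])
for n,a,b in(("top",t0,t),("side",s0,s)):
    m=(cv2.absdiff(a,b).max(2)>60).astype(np.uint8)
    for c in cv2.findContours(m,0,1)[0]:
        if cv2.contourArea(c)>15: print(n,"changed",cv2.boundingRect(c),cv2.contourArea(c))
def blob(im,box,f):
    x,y,w,h=box; c=im[y:y+h,x:x+w]; m=f(c.astype(int)); q=np.argwhere(m); return q.mean(0)[::-1].round(2)+[x,y],len(q)
blk=lambda c:c.max(2)<60
gry=lambda c:(c.max(2)-c.min(2)<35)&(c.min(2)>90)
for im in(s0,s): print("side handle",blob(im,(325,285,50,85),blk),"guard",blob(im,(320,345,60,38),gry))
for im in(t0,t): print("top handle",blob(im,(455,270,45,40),blk),"guard",blob(im,(455,270,45,40),gry))
pot=lambda c:(c.max(2)-c.min(2)<30)&(c.min(2)>190)
for im in(t0,t): print("pot",blob(im,(255,205,115,120),pot))
```

```text
34.65 [ 0.4544 -0.5082  0.3362]
top changed (596, 416, 44, 64) 1302.5
top changed (595, 336, 45, 34) 536.5
top changed (597, 290, 43, 28) 829.0
side changed (330, 380, 13, 6) 21.0
side changed (494, 213, 24, 49) 909.0
side changed (372, 188, 157, 203) 13234.0
side changed (425, 161, 15, 17) 51.5
side changed (385, 156, 9, 5) 25.0
side changed (379, 9, 154, 36) 4802.5
side handle (array([349.31, 336.38]), 1193) guard (array([348.03, 367.15]), 793)
side handle (array([356., 344.]), 1) guard (array([348.78, 369.16]), 962)
top handle (array([479.96, 287.69]), 400) guard (array([467.17, 290.92]), 324)
top handle (array([481.09, 288.11]), 403) guard (array([468.17, 291.32]), 320)
pot (array([302.16, 263.77]), 6122)
pot (array([302.13, 263.85]), 6118)
```

Run:
```python
from g import *
s0,s=cv2.imread("pics/side0.png"),r.grab_frame("side"); t0,t=cv2.imread("pics/top0.png"),r.grab_frame("top")
print("handle px",s0[330,350],s[330,350])
ok=True
for th,im in((60,s0),(110,s)):
    m=(im.max(2)<th)&(im.max(2).astype(int)-im.min(2)<50); e=[]
    for y in(305,330,350):
        q=np.flatnonzero(m[y,325:372])+325; e.append((q.min(),q.max()) if len(q) else None)
    print(e)
print("F",r.get_obs()["contact_force"])
```

```text
handle px [58 46 53] [68 55 62]
[(np.int64(338), np.int64(358)), (np.int64(336), np.int64(362)), (np.int64(336), np.int64(361))]
[(np.int64(336), np.int64(363)), (np.int64(336), np.int64(363)), (np.int64(336), np.int64(362))]
F [ 0.3372 -0.27    0.8167]
```

The handle's edges are at the same pixels as at the start, so it hangs upright. The pot hasn't moved, and none of the other items show any change. Handing in.

```bash
python3 -c "
from bench import r
print(r.hand_in())"
```

```text
the job is handed in; nothing more can be done
None
```

I pressed the thermometer on the round, square and narrow patches in that order, square to each and about 3–6 mm into its spring, then hung it back upright in the same wide slot and handed in at about 35 s; no verdict came back, the square-patch press was about 2–3 mm off centre, and I viewed 12 pictures, two over the limit of 10.

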